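# Put the ring cutters back in size order and close their case

## Task

Put the three steel ring cutters back into their case, each upright and fully down in the pocket made for its size, so that they stand in a row in order of size. Then lower the lid gently by its handle over the two locating pins, until it lies flat on both end blocks. Leave the red timer near the lid where it is.

Things in the scene. Friction and masses are not known exactly. Their poses are not given: they have to be found in the camera images.
- cutter_large: Plain steel ring cutter (open round pastry ring, wall about 1 mm), the largest of three: 64 mm outside diameter, 36 mm high, standing upright on the worktop. Origin at the centre of its underside, z up; its yaw has no meaning. Grip it from above across the outside.
- cutter_medium: Plain steel ring cutter (open round pastry ring, wall about 1 mm), the middle one of three: 51 mm outside diameter, 36 mm high, standing upright on the worktop. Origin at the centre of its underside, z up; its yaw has no meaning. Grip it from above across the outside.
- cutter_small: Plain steel ring cutter (open round pastry ring, wall about 1 mm), the smallest of three: 41 mm outside diameter, 36 mm high, standing upright on the worktop. Origin at the centre of its underside, z up; its yaw has no meaning. Grip it from above across the outside.
- seat_large: White plastic insert in the case, 90 mm (its x, across the row) x 84 x 14 mm high, fixed, with the largest of the three round pockets: 69 mm wide at the bottom, chamfered to 78 mm at the top, 8 mm deep; takes the 64 mm cutter. Origin: centre of its underside and of the pocket; pocket floor 6 mm, top face 14 mm above it. The insert stands 5 mm above the worktop.
- seat_medium: White plastic insert in the case, 90 mm (its x, across the row) x 84 x 14 mm high, fixed, with the middle-sized of the three round pockets: 56 mm wide at the bottom, chamfered to 65 mm at the top, 8 mm deep; takes the 51 mm cutter. Origin: centre of its underside and of the pocket; pocket floor 6 mm, top face 14 mm above it. The insert stands 5 mm above the worktop.
- seat_small: White plastic insert in the case, 90 mm (its x, across the row) x 84 x 14 mm high, fixed, with the smallest of the three round pockets: 46 mm wide at the bottom, chamfered to 55 mm at the top, 8 mm deep; takes the 41 mm cutter. Origin: centre of its underside and of the pocket; pocket floor 6 mm, top face 14 mm above it. The insert stands 5 mm above the worktop.
- case: Cutter case, fixed: steel base 98 x 304 x 5 mm carrying the three inserts in a row along its y (centres y = -86, 0, 86 mm; middle size always in the middle, ends either way round). Grey end blocks, tops 50 mm above the worktop, each with an upright steel pin at y = +-141 mm: 10 mm thick, last 10 mm tapering to a 3 mm tip, 18 mm above the block. No side walls. Origin: centre of underside.
- lid: Loose lid: flat metal plate 92 x 304 x 5 mm, 0.2-0.4 kg, lying right way up, with a 14 mm hole near each end (on its long axis y, at +-141 mm) and a black bow handle in the middle: bar 14 mm wide, 90 mm long along y, from 23 to 37 mm above the plate's underside. Origin: centre of the underside; 50 mm above the case's origin when closed. Both ends alike, fits either way round.
- timer: Red and white round kitchen timer at the front of the worktop, between lid and case (not the like one far behind), 62 mm diameter, 54 mm high, loose bystander; leave it where it stands. Origin at the centre of its underside.
- hung_ladle: Steel ladle hanging from the overhead shelf behind the case, fixed, an obstacle to keep clear of: its bowl is 85 mm wide, from 246 to 291 mm above the worktop; its thin handle rises behind to the shelf. Origin at the middle of the bowl. The shelf itself begins about 25 mm behind the origin and hangs 0.41 m and more above the worktop, along the whole back.

How it is judged:
On the way:
1. All three cutters stand upright down in their own pockets while the lid is still off (horizontal distance between cutter_large and seat_large below 0.008 m and z of cutter_large in the frame of seat_large between 0.003 and 0.011 m and angle between each of cutter_large, cutter_medium, cutter_small's own z axis and vertical below 0.15 rad and horizontal distance between cutter_medium and seat_medium below 0.008 m and z of cutter_medium in the frame of seat_medium between 0.003 and 0.011 m and horizontal distance between cutter_small and seat_small below 0.008 m and z of cutter_small in the frame of seat_small between 0.003 and 0.011 m and horizontal distance between lid and case above 0.05 m), for 0.2 s.
At the end, for the whole second after the job is handed in: Each cutter upright (0.1 rad) in the pocket of its own size, centred within 6 mm and on the pocket floor within 3 mm; the lid flat on both end blocks, pins through its holes (centred within 6 mm, height within 3 mm, in line within 0.05 rad, level within 0.03 rad); all at rest (horizontal distance between cutter_large and seat_large below 0.006 m and z of cutter_large in the frame of seat_large between 0.003 and 0.009 m and angle between each of cutter_large, cutter_medium, cutter_small's own z axis and vertical below 0.1 rad and horizontal distance between cutter_medium and seat_medium below 0.006 m and z of cutter_medium in the frame of seat_medium between 0.003 and 0.009 m and horizontal distance between cutter_small and seat_small below 0.006 m and z of cutter_small in the frame of seat_small between 0.003 and 0.009 m and horizontal distance between lid and case below 0.006 m and z of lid in the frame of case between 0.047 and 0.053 m and angle between the y axis of lid and the y axis of case, either way round below 0.05 rad and angle between lid's own z axis and vertical below 0.03 rad and linear speed of each of lid, cutter_large, cutter_medium, cutter_small below 0.02 m/s); the robot touches nothing.
It fails at once if the timer is pushed more than 30 mm from its place (distance of timer from where it was at the start of the episode above 0.03 m).
It fails at once if the lid comes down on the case faster than 0.5 m/s (dropped instead of lowered) (horizontal distance between lid and case below 0.05 m and z of lid in the frame of case below 0.09 m and linear speed of lid above 0.5 m/s).
It also fails if it takes over 120 s, if anything falls off the work surface, if the arm or the gripper's body presses on something with over 40 N, if the wrist force passes 120 N, or if a joint passes its speed limit or range.

## Robot

A 6-joint arm with a two-finger parallel gripper is mounted at the origin on a cart in front of the work surface, level with it; the furniture and walls round the work are solid. World frame = base frame: x ahead of the robot, y to its left, z up, the work surface at z = 0. Lengths are in m, angles in rad, forces in N, time in s.
With the tool pointing down it reaches from about 0.25 to 0.775 m from the base axis. Payload 4 kg.
Tool frame: the origin (TCP) lies midway between the tips of the shut fingers; the grasp point (between the pads) lies 19 mm behind it (robot.tcp_to_grasp is the distance from the TCP to the grasp point, in m); x points along the fingers, y is the direction in which the jaws open and shut, and the axes are right-handed (so a half turn about x gives the same grasp; the last joint's range is limited). The gripper opens to 94 mm and grips with 3 to 60 N. Pads are 16 mm wide; open, the fingers measure 119 mm over their backs; the gripper's body (75 mm by 177 mm) begins 78 mm behind the grasp point.
Start: joints at [-1.381, 0.087, 1.371, -0, 1.684, -0.103], TCP at [0.159, -0.527, 0.206] pointing down, gripper open.
Joint ranges: [-3.1, 3.1], [-0.76, 2.03], [0.27, 2.55], [-1.08, 4.22], [0.17, 2.65], [-2.57, 2.57]. Speed limits (rad/s): [2.79, 2.79, 3.14, 3.14, 3.14, 3.14].

## Interface

Orientations are given as [roll, pitch, yaw] about the fixed x, y, z axes, in that order (R = Rz(yaw) Ry(pitch) Rx(roll)).
In Python, from bench import robot gives the robot as it stands.
- The arm moves only by the tool send_rows, never from a script. Its argument "increments" is a list of rows, each a list of 5 numbers: the opening, from -1 (shut) to 1 (fully open), so that 0 is half open, then the shift along the tool's x, y, z in m, then the turn about the tool's x in rad. In form: [[hand, tx, ty, tz, roll], ...]. A call has 1 to 5 rows; each row is the pose to reach, as a shift and turn from the pose commanded when the call began, along the tool's axes at that moment; what a row does not reach only later rows make up. A row lasts 1/12 s, in which the tool goes at most 41.7 mm and 7.16 degrees, less where a joint would pass 70% of its speed; a pose out of reach is approached as far as the arm can. A call with a gripper value outside its range is refused whole. The fingers move at their own pace and stop on an object; the grip force is fixed at half the most. Time passes only in rows, so rows that repeat a pose let the fingers close. It gives the time, the measured TCP pose, the force and the opening at its end, in the units of the state.
- robot.get_obs(): the state, without advancing time (a new reading comes with each control period).
- robot.snapshot(name): name is "scene" or "top"; returns a dict with "image" (420x560x3 uint8, red, green, blue), "intrinsics" (3x3 intrinsics, pixels), "k1" (the pictures are not rectified: a ray, as slopes to the right and down, at radius r is drawn at 1 + k1 r^2 times it, then the intrinsics apply), "world_from_camera" (4x4, takes a point from camera to world coordinates). Camera axes: x right, y down, z forward; pixel columns grow to the right and rows downward; lengths in m; the calibration is good to about 2 mm. A picture is of the moment at which its call begins. There is no depth.
- robot.close_job(): hands the job in, once; it reports no verdict.
The state is a dict: "time": time; "joint_positions": joint angles; "qvel": joint speeds; "joint_torque": joint torques, N m; "tool_pos": TCP position; "ee_rot": TCP orientation; "wrist_force": force on the tool from outside, world axes, zero at the start; "wrist_torque": the same for the moment, N m; "width": finger opening in m.
Only numpy, scipy, OpenCV 4.12 (cv2) and the standard library are available. Lean on these libraries where they do the work, as an engineer would, in place of code of your own. Each camera call takes 0.05 s, during which the arm holds its last target.

## Working session

There is one attempt and no reset: what is moved stays moved. The work goes in short steps, Python scripts to look and compute and a tool call to move; the robot and the scene stay as the last step left them, time stands still between calls to the robot, and variables do not carry over. Pictures are saved under pics/ and viewed, and the job is handed in when it is done.

Besides the shell and the picture viewer there is one more tool, called after "Request:" as a command line: name --pt "numbers of a row" for each row, then --argument value for the rest. send_rows: Moves the arm, as the interface text tells. Its arguments: {"type":"object","properties":{"increments":{"type":"array"}},"required":["increments"]}

```bash
ls; mkdir -p pics; cat > h.py <<'E'
import numpy as np, cv2
from bench import robot
def snap(n,fn=None):
    s=robot.snapshot(n)
    if fn: cv2.imwrite('pics/'+fn,s['image'][:,:,::-1])
    return s
def ray(s,uv):
    K=np.array(s['intrinsics']);k=s['k1'];T=np.array(s['world_from_camera'])
    uv=np.atleast_2d(uv).astype(float)
    d=np.array([k,0,0,0,0.]) ; 
    p=cv2.undistortPointsIter(uv.reshape(-1,1,2),K,d,None,None,(3,100,1e-12)).reshape(-1,2)
    return T[:3,3],np.c_[p,np.ones(len(p))]@T[:3,:3].T
def onz(s,uv,z):
    o,d=ray(s,uv); return o+d*((z-o[2])/d[:,2])[:,None]
def proj(s,P):
    K=np.array(s['intrinsics']);k=s['k1'];T=np.array(s['world_from_camera'])
    c=(np.atleast_2d(P)-T[:3,3])@T[:3,:3]; p=c[:,:2]/c[:,2:]; p=p*(1+k*(p**2).sum(1))[:,None]
    return p@K[:2,:2].T+K[:2,2]
E
python3 - <<'E'
from h import *
np.set_printoptions(precision=4,suppress=True)
for n in('scene','top'):
    s=snap(n,n+'0.png'); print(s['intrinsics'],s['k1'],s['world_from_camera'])
print(robot.get_obs())
E
```

```text
pics
[[401.8755   0.     274.2111]
 [  0.     401.8755 214.6469]
 [  0.       0.       1.    ]] -0.08324566936517615 [[ 0.9151 -0.2497  0.3166  0.064 ]
 [-0.4033 -0.5721  0.7142 -0.9625]
 [ 0.0027 -0.7813 -0.6242  1.0268]
 [ 0.      0.      0.      1.    ]]
[[431.1335   0.     282.1855]
 [  0.     431.1335 205.2249]
 [  0.       0.       1.    ]] 0.010528104997205676 [[-0.028  -0.9827  0.183   0.2937]
 [-0.9995  0.0247 -0.0203 -0.004 ]
 [ 0.0154 -0.1835 -0.9829  1.3807]
 [ 0.      0.      0.      1.    ]]
{'time': 0.1, 'joint_positions': array([-1.3811,  0.0879,  1.3721, -0.    ,  1.6836, -0.1031]), 'qvel': array([-0.0005, -0.0003, -0.0016, -0.0017,  0.0009,  0.001 ]), 'joint_torque': array([  0.002 , -34.1253, -30.3301,   0.072 ,   0.0305,  -0.0001]), 'tool_pos': array([ 0.1587, -0.5261,  0.2044]), 'ee_rot': array([-1.6725,  1.5688,  1.7619]), 'wrist_force': array([0.3747, 1.1579, 0.4388]), 'wrist_torque': array([ 0.0007,  0.0799, -0.0526]), 'width': 0.09422086054526632}
```

View pics/scene0.png

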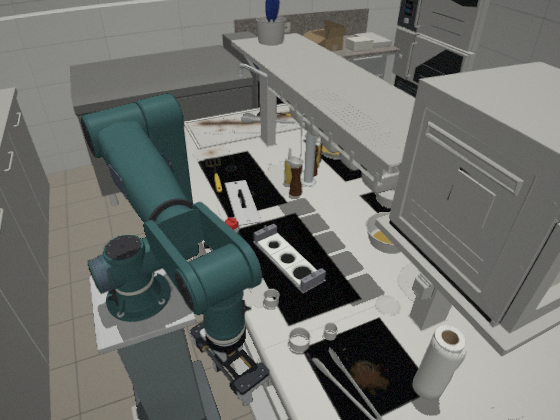

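View pics/top0.png

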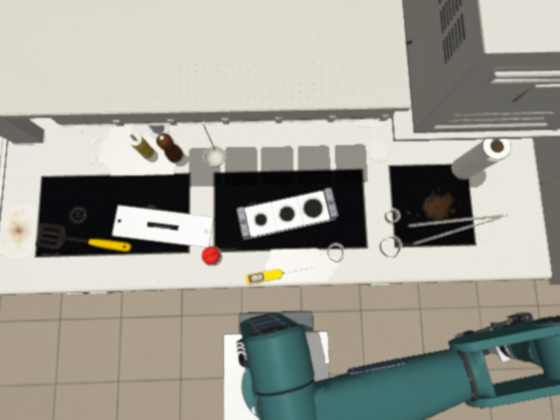

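The top view shows the case at about (288,213), the lid at (163,226), the timer at (211,256) and rings at (336,252), (390,246) and (392,216). I'll zoom in to measure them.

```bash
python3 - <<'E'
from h import *
im=cv2.imread('pics/top0.png')
cv2.imwrite('pics/a.png',cv2.resize(im[180:270,225:420],None,fx=4,fy=4,interpolation=cv2.INTER_CUBIC))
cv2.imwrite('pics/b.png',cv2.resize(im[190:275,95:235],None,fx=5,fy=5,interpolation=cv2.INTER_CUBIC))
im=cv2.imread('pics/scene0.png')
cv2.imwrite('pics/c.png',cv2.resize(im[215:360,210:350],None,fx=4,fy=4,interpolation=cv2.INTER_CUBIC))
E
```

```text
(no output)
```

View pics/a.png

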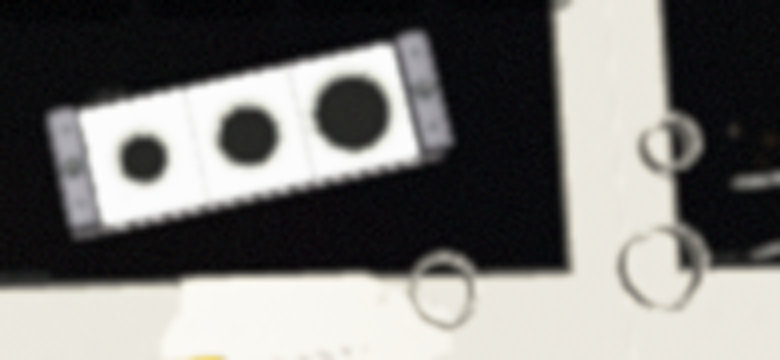

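View pics/b.png

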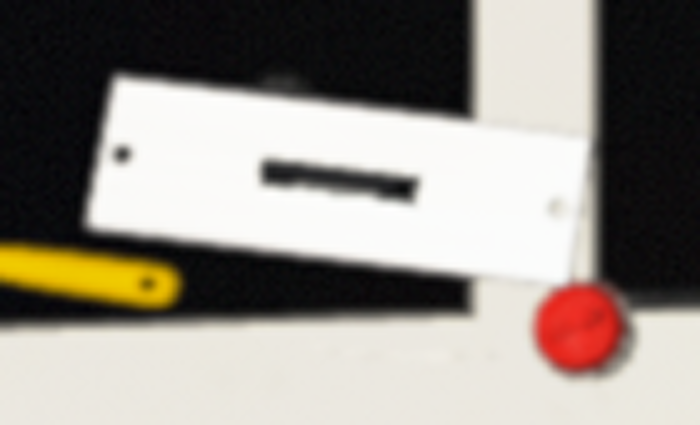

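View pics/c.png

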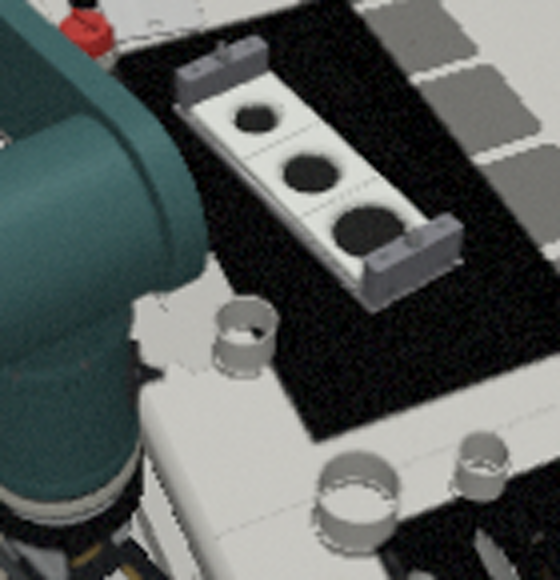

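```bash
python3 - <<'E'
from h import *
im=cv2.imread('pics/top0.png')
a=cv2.resize(im[205:265,318:408],None,fx=8,fy=8,interpolation=cv2.INTER_CUBIC)
cv2.imwrite('pics/d.png',a)
im=cv2.imread('pics/scene0.png')
cv2.imwrite('pics/e.png',cv2.resize(im[280:360,255:345],None,fx=7,fy=7,interpolation=cv2.INTER_CUBIC))
E
```

```text
(no output)
```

View pics/d.png

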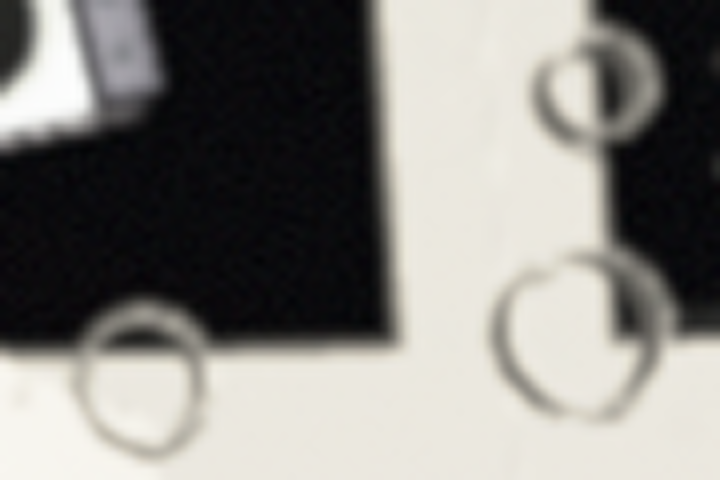

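View pics/e.png

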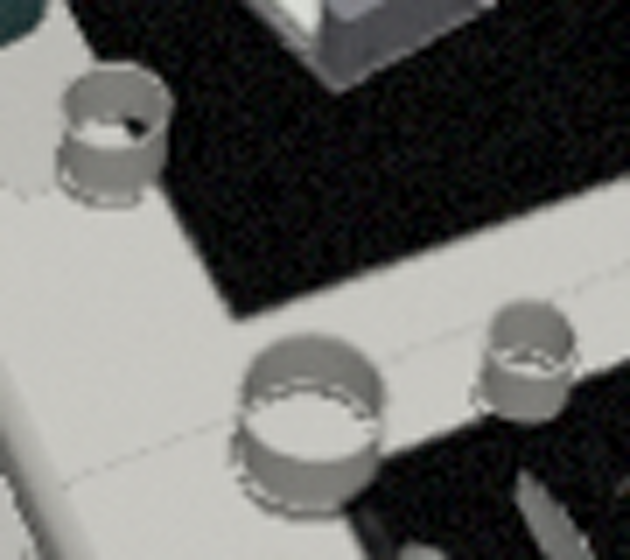

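```bash
cat > m.py <<'E'
from h import *
np.set_printoptions(precision=4,suppress=True)
import pickle
T=snap('top'); S=snap('scene')
def up(x,f,o): return (np.array(x)+.5)/f-.5+o
o8=np.array([318,205.]); o7=np.array([255,280.])
for n,t,s,d in [('med',(75,207,297,460),(117,97),51),('small',(533,664,20,147),(532,327),41),('large',(492,677,242,420),(313,378),64)]:
    c=up([(t[0]+t[1])/2,(t[2]+t[3])/2],8,o8)
    l=up([[t[0],c[1]],[t[1],c[1]]],8,o8);
    print(n,onz(T,c,.018)[0],onz(S,up(s,7,o7),.036)[0])
# pockets, lid
def blobs(s,mask,box,amin,amax):
    m=np.zeros(mask.shape,np.uint8);x0,y0,x1,y1=box;m[y0:y1,x0:x1]=mask[y0:y1,x0:x1]
    n,l,st,c=cv2.connectedComponentsWithStats(m); return [(st[i],c[i]) for i in range(1,n) if amin<st[i][4]<amax]
im=T['image'].astype(int); g=im.mean(2)
for st,c in blobs(T,(g<120).astype(np.uint8),(248,196,330,234),30,600):
    print('pocket top',st,c,onz(T,c,.011)[0],onz(T,c,.019)[0])
m=(g>200).astype(np.uint8)
for st,c in blobs(T,m,(236,185,342,242),800,9000):
    print(st); 
    mm=np.zeros_like(m);mm[185:242,236:342]=m[185:242,236:342]
    cn=max(cv2.findContours(mm,0,1)[0],key=cv2.contourArea); r=cv2.boxPoints(cv2.minAreaRect(cn)); P=onz(T,r,.019); print('insert',r,P,P.mean(0),np.linalg.norm(P-np.roll(P,1,0),axis=1))
o4=np.array([225,180.])
pins=onz(T,up([[75,163],[427,90]],4,o4),.066);print('pins?',pins,np.linalg.norm(pins[0]-pins[1]),pins.mean(0))
# blocks corners z .05
bc=onz(T,up([[47,112],[396,40],[424,32],[450,145],[416,160],[74,238]],4,o4),.05);print('blk',bc)
o5=np.array([95,190.])
h=onz(T,up([[122,154],[558,207]],5,o5),.005);print('lid holes',h,h.mean(0),np.linalg.norm(h[0]-h[1]))
lc=onz(T,up([[114,74],[592,137],[570,285],[85,228]],5,o5),.005);print('lidcorners',lc,lc.mean(0),np.linalg.norm(lc-np.roll(lc,1,0),axis=1))
for st,c in blobs(T,(g<110).astype(np.uint8),(140,215,185,235),20,300): print('handle',st,c,onz(T,c,.037)[0])
for st,c in blobs(T,((im[:,:,0]>120)&(im[:,:,1]<70)).astype(np.uint8),(195,240,230,270),20,600): print('timer',c,onz(T,c,.05)[0])
E
python3 m.py
```

```text
med [ 0.3935 -0.1952  0.018 ] [ 0.3962 -0.1923  0.036 ]
small [ 0.5066 -0.3852  0.018 ] [ 0.5062 -0.3782  0.036 ]
large [ 0.4076 -0.3721  0.018 ] [ 0.4105 -0.3634  0.036 ]
pocket top [248 196  47  11 263] [263.9163 199.0684] [0.5705 0.0263 0.011 ] [0.5689 0.0261 0.019 ]
pocket top [304 199  18  18 261] [312.6169 207.6858] [ 0.5382 -0.1304  0.011 ] [ 0.5368 -0.1297  0.019 ]
pocket top [280 207  14  14 162] [286.5679 213.5494] [ 0.5211 -0.0456  0.011 ] [ 0.5198 -0.0454  0.019 ]
pocket top [255 214  11  11 100] [260.29 219.14] [0.5051 0.0393 0.011 ] [0.5039 0.039  0.019 ]
pocket top [271 220  59  14 420] [309.0333 228.9333] [ 0.4694 -0.1161  0.011 ] [ 0.4684 -0.1154  0.019 ]
[ 245  192   84   44 1616]
insert [[244.1724 207.931 ]
 [322.905  190.7083]
 [329.0699 218.891 ]
 [250.3374 236.1137]] [[ 0.5415  0.0899  0.019 ]
 [ 0.5917 -0.1653  0.019 ]
 [ 0.499  -0.1808  0.019 ]
 [ 0.4503  0.0715  0.019 ]] [ 0.5207 -0.0462  0.019 ] [0.093  0.2601 0.094  0.257 ]
pins? [[ 0.4941  0.0896  0.066 ]
 [ 0.5445 -0.1845  0.066 ]] 0.2786577148210634 [ 0.5193 -0.0474  0.066 ]
blk [[ 0.5375  0.1122  0.05  ]
 [ 0.5884 -0.1641  0.05  ]
 [ 0.5944 -0.1866  0.05  ]
 [ 0.5033 -0.2025  0.05  ]
 [ 0.4921 -0.1753  0.05  ]
 [ 0.438   0.0922  0.05  ]]
lid holes [[0.5136 0.4913 0.005 ]
 [0.4721 0.2131 0.005 ]] [0.4928 0.3522 0.005 ] 0.28130156741477674
lidcorners [[0.5659 0.4986 0.005 ]
 [0.5169 0.1915 0.005 ]
 [0.422  0.2053 0.005 ]
 [0.4666 0.5127 0.005 ]] [0.4928 0.352  0.005 ] [0.1003 0.311  0.0959 0.3106]
handle [148 223  30   7 109] [162.4404 225.6239] [0.4885 0.3445 0.037 ]
timer [210.8756 255.16  ] [0.3914 0.1914 0.05  ]
```

```bash
cat > go.py <<'E'
import sys
from h import *
from scipy.spatial.transform import Rotation as Ro
np.set_printoptions(precision=4,suppress=True)
o=robot.get_obs(); R=Ro.from_euler('xyz',o['ee_rot']).as_matrix(); p=np.array(o['tool_pos'])
print('t',o['time'],'p',p,'j',o['joint_positions'],'w',o['width'],'F',o['wrist_force'])
print('tool y',R[:,1],'psi',np.arctan2(R[1,1],R[0,1]),'tool z',R[:,2],'xdir',R[:,0])
if len(sys.argv)>1:
    t=np.array([float(x) for x in sys.argv[1:4]]); print('shift tool',R.T@(t-p))
    if len(sys.argv)>4:
        a=float(sys.argv[4]); v=R.T@[np.cos(a),np.sin(a),0]; r=np.arctan2(v[2],v[1]); r=(r+np.pi/2)%np.pi-np.pi/2
        print('roll',r)
E
python3 go.py 0.409 -0.368 0.2 0.193; python3 - <<'E'
from h import *
T=snap('top'); print(onz(T,[214,157],.27))
E
```

```text
t 0.2 p [ 0.1587 -0.5263  0.2047] j [-1.3811  0.0877  1.3716  0.      1.6836 -0.1031] w 0.09349335903353392 F [-0.311   0.0358 -0.6318]
tool y [ 0.2886 -0.9574 -0.0014] psi -1.2780133501608009 tool z [-0.9574 -0.2886 -0.0002] xdir [-0.0002  0.0014 -1.    ]
shift tool [ 0.0049 -0.0793 -0.2853]
roll -1.4710134454450787
[[0.63599716 0.15136326 0.27      ]]
```

Request:
send_rows --pt "1 0 -0.016 -0.038 -0.12" --pt "1 0 -0.032 -0.076 -0.24" --pt "1 0 -0.048 -0.114 -0.36" --pt "1 0 -0.064 -0.152 -0.48" --pt "1 0 -0.079 -0.19 -0.6"

```text
time: 0.67
tool_pos: [0.3189, -0.3947, 0.2055]
ee_rot: [1.684, 1.571, -0.559]
wrist_force: [1.1, -0.5, -0.7]
width: 0.0942
```

```bash
python3 go.py 0.409 -0.368 0.12 0.193
```

```text
t 0.6667 p [ 0.3189 -0.3947  0.2055] j [-1.0031 -0.0082  1.4695  0.0001  1.6801 -0.3303] w 0.09416612438932412 F [ 1.0615 -0.5367 -0.6635]
tool y [ 0.7821 -0.6231  0.0002] psi -0.6727427130417852 tool z [-0.6231 -0.7821 -0.    ] xdir [ 0.0002 -0.0001 -1.    ]
shift tool [ 0.0855  0.0539 -0.077 ]
roll -0.8657427238074027
```

Request:
send_rows --pt "1 0.017 0.011 -0.015 -0.12" --pt "1 0.034 0.022 -0.031 -0.24" --pt "1 0.051 0.033 -0.046 -0.36" --pt "1 0.068 0.044 -0.062 -0.48" --pt "1 0.085 0.054 -0.077 -0.6"

```text
time: 1.08
tool_pos: [0.4092, -0.3694, 0.1197]
ee_rot: [0.884, 1.571, -0.759]
wrist_force: [0.1, -0.4, 0.4]
width: 0.0941
```

```bash
python3 go.py 0.409 -0.368 0.08 0.193;  python3 - <<'E'
from h import *
s=snap('top','t1.png'); s2=snap('scene','s1.png')
a=cv2.resize(s['image'][200:270,340:430,::-1],None,fx=4,fy=4,interpolation=2);b=cv2.resize(s2['image'][260:380,250:370,::-1],None,fx=4,fy=4,interpolation=2)
cv2.imwrite('pics/t1a.png',a);cv2.imwrite('pics/s1a.png',b)
E
```

```text
t 1.0833 p [ 0.4092 -0.3694  0.1197] j [-0.8372  0.1224  1.5033  0.      1.5157 -0.7656] w 0.09413155400049861 F [ 0.0812 -0.4022  0.3891]
tool y [ 0.9974 -0.0715  0.0002] psi -0.07160180594661028 tool z [-0.0715 -0.9974  0.0001] xdir [ 0.0002 -0.0001 -1.    ]
shift tool [ 0.0397 -0.0003 -0.0014]
roll -0.2646018265961796
```

View pics/s1a.png

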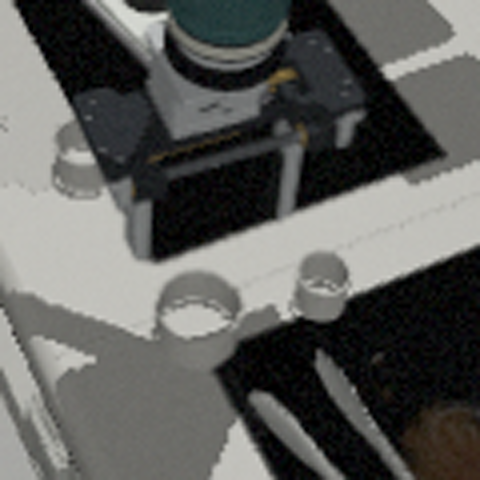

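View pics/t1.png

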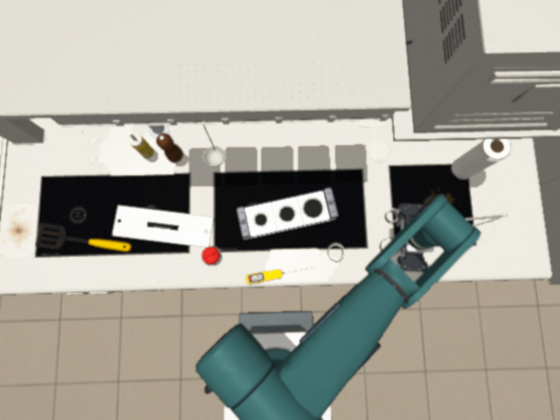

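```bash
python3 - <<'E'
from h import *
S=snap('scene');T=snap('top')
print(proj(S,[[.4092,-.3694,.1197]]), proj(S,[[.409,-.368,.036],[.409,-.368,0.],[.395,-.194,.036],[.5064,-.382,.036]]))
E
```

```text
[[301.17480528 317.57169291]] [[299.53997123 334.98722891]
 [298.99872159 342.11108167]
 [271.13518812 293.92200187]
 [331.27326721 327.25549162]]
```

Request:
send_rows --pt "1 0.01 0 -0.001 -0.1" --pt "1 0.02 0 -0.001 -0.2" --pt "1 0.04 0 -0.001 -0.264" --pt "1 0.07 0 -0.001 -0.264" --pt "1 0.1 0 -0.001 -0.264"

```text
time: 1.7
tool_pos: [0.4088, -0.3716, 0.0228]
ee_rot: [0.463, 1.564, -0.925]
wrist_force: [-0.7, -0.5, 0.1]
width: 0.094
```

```bash
python3 go.py 0.409 -0.368 0.013 0.193
```

```text
t 1.7 p [ 0.4088 -0.3716  0.0228] j [-0.8401  0.1952  1.6222 -0.0006  1.3175 -1.0226] w 0.09404743645718602 F [-0.7494 -0.4914  0.142 ]
tool y [0.9834 0.1816 0.003 ] psi 0.18265903153695603 tool z [ 0.1816 -0.9833  0.006 ] xdir [ 0.004  -0.0053 -1.    ]
shift tool [ 0.0098  0.0008 -0.0035]
roll -0.010358745835356231
```

Request:
send_rows --pt "1 0.008 0 -0.003 -0.01" --pt "1 0.008 0 -0.003 -0.01" --pt "-1 0.008 0 -0.003 -0.01" --pt "-1 0.008 0 -0.003 -0.01" --pt "-1 0.008 0 -0.003 -0.01"

```text
time: 2.12
tool_pos: [0.409, -0.3677, 0.0153]
ee_rot: [0.527, 1.566, -0.849]
wrist_force: [0.2, 0.0, 0.6]
width: 0.0776
```

Request:
send_rows --pt "-1 0 0 0 0" --pt "-1 0 0 0 0" --pt "-1 0 0 0 0" --pt "-1 0 0 0 0" --pt "-1 0 0 0 0"

```text
time: 2.53
tool_pos: [0.4083, -0.3669, 0.0139]
ee_rot: [0.37, 1.568, -1.005]
wrist_force: [-1.1, -0.2, 5.5]
width: 0.0636
```

```bash
python3 go.py 0.409 -0.368 0.013 0.193
```

```text
t 2.5333 p [ 0.4083 -0.3669  0.0139] j [-0.8352  0.2     1.6358 -0.0004  1.3034 -1.031 ] w 0.0635589519955666 F [-1.1294 -0.2224  5.4511]
tool y [0.9809 0.1947 0.0009] psi 0.1959299729864214 tool z [ 0.1947 -0.9809  0.0023] xdir [ 0.0013 -0.0021 -1.    ]
shift tool [0.0009 0.0005 0.0012]
roll 0.002927928929802759
```

Request:
send_rows --pt "-1 -0.03 0 0 0" --pt "-1 -0.06 0 0 0" --pt "-1 -0.1 0 0 0" --pt "-1 -0.1 0 0 0" --pt "-1 -0.1 0 0 0"

```text
time: 2.95
tool_pos: [0.4092, -0.3674, 0.1156]
ee_rot: [0.573, 1.564, -0.802]
wrist_force: [0.6, -0.1, -2.1]
width: 0.0635
```

```bash
python3 go.py 0.538 -0.130 0.114 0.193;  python3 - <<'E'
from h import *
s2=snap('scene')
b=cv2.resize(s2['image'][260:380,250:370,::-1],None,fx=4,fy=4,interpolation=2)
cv2.imwrite('pics/s2a.png',b)
E
```

```text
t 2.95 p [ 0.4092 -0.3674  0.1156] j [-0.8349  0.1169  1.5177  0.0002  1.5005 -1.0311] w 0.063454563810367 F [ 0.5591 -0.0595 -2.0585]
tool y [0.9808 0.1949 0.0035] psi 0.19615528488872153 tool z [ 0.1949 -0.9808  0.0055] xdir [ 0.0045 -0.0047 -1.    ]
shift tool [ 0.001   0.1726 -0.2078]
roll 0.0031359400062387355
```

View pics/s2a.png

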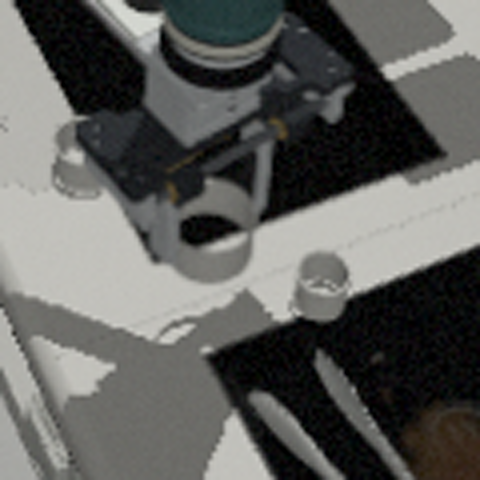

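Request:
send_rows --pt "-1 0 0.025 -0.03 0" --pt "-1 0 0.05 -0.06 0" --pt "-1 0 0.075 -0.09 0" --pt "-1 0 0.1 -0.12 0" --pt "-1 0 0.125 -0.15 0"

```text
time: 3.42
tool_pos: [0.5002, -0.1923, 0.1096]
ee_rot: [-2.255, 1.566, 2.653]
wrist_force: [0.9, -0.3, -0.7]
width: 0.0635
```

```bash
python3 go.py 0.538 -0.130 0.114 0.193
```

```text
t 3.4167 p [ 0.5002 -0.1923  0.1096] j [-0.4728  0.0983  1.5501  0.0001  1.498  -0.6682] w 0.06345131050221803 F [ 0.8554 -0.3123 -0.6866]
tool y [ 0.981   0.1942 -0.0038] psi 0.19540861111715888 tool z [ 0.1942 -0.981  -0.0031] xdir [-0.0043  0.0023 -1.    ]
shift tool [-0.0044  0.0492 -0.0537]
roll 0.0023969226483295802
```

Request:
send_rows --pt "-1 -0.004 0.02 -0.022 0" --pt "-1 -0.004 0.04 -0.044 0" --pt "-1 -0.004 0.049 -0.054 0" --pt "-1 -0.004 0.049 -0.054 0" --pt "-1 -0.004 0.049 -0.054 0"

```text
time: 3.83
tool_pos: [0.5376, -0.1322, 0.1147]
ee_rot: [-1.748, 1.567, -3.122]
wrist_force: [-0.1, -0.2, 0.0]
width: 0.0632
```

```bash
python3 go.py 0.538 -0.130 0.05 0.193;  python3 - <<'E'
from h import *
s2=snap('scene');
b=cv2.resize(s2['image'][200:310,240:350,::-1],None,fx=5,fy=5,interpolation=2)
cv2.imwrite('pics/s3a.png',b)
s=snap('top');b=cv2.resize(s['image'][180:250,235:345,::-1],None,fx=5,fy=5,interpolation=2)
cv2.imwrite('pics/t3a.png',b)
print(proj(s2,[[.538,-.13,.1],[.538,-.13,.136],[.538,-.13,.011],[.538,-.13,.019]]))
E
```

```text
t 3.8333 p [ 0.5376 -0.1322  0.1147] j [-0.3426  0.133   1.5015 -0.0013  1.5104 -0.5397] w 0.06317503938602848 F [-0.0598 -0.1971  0.0144]
tool y [ 0.9806  0.1959 -0.0035] psi 0.19714754130022766 tool z [ 0.1959 -0.9806 -0.0006] xdir [-0.0036 -0.0001 -1.    ]
shift tool [ 0.0647  0.001  -0.002 ]
roll 0.004145340549645438
[[303.16625523 253.91392823]
 [303.70515101 245.9220798 ]
 [301.90335111 272.52134663]
 [302.01300249 270.91246295]]
```

View pics/s3a.png

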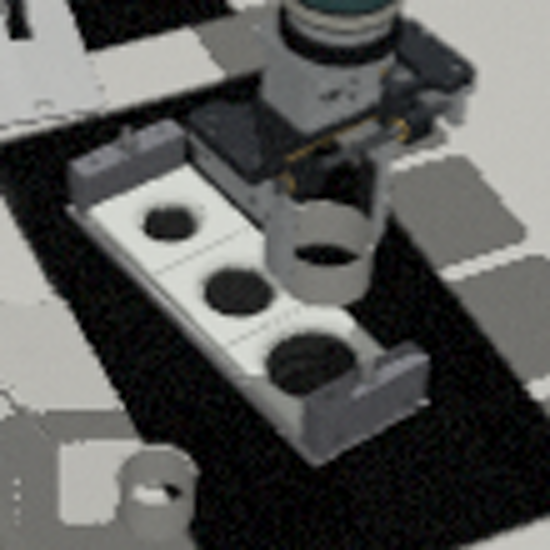

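View pics/t3a.png

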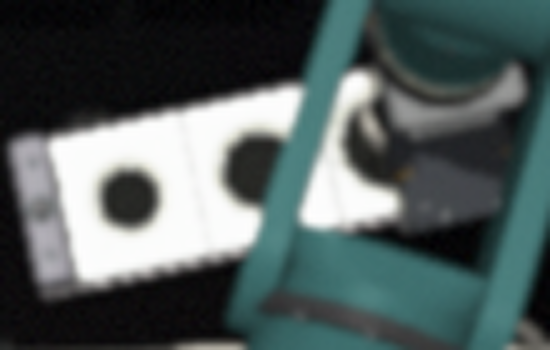

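Request:
send_rows --pt "-1 0.02 0 -0.002 0" --pt "-1 0.04 0.001 -0.003 0" --pt "-1 0.06 0.001 -0.003 0" --pt "-1 0.07 0.001 -0.003 0" --pt "-1 0.07 0.001 -0.003 0"

```text
time: 4.35
tool_pos: [0.5362, -0.1297, 0.0433]
ee_rot: [-2.034, 1.564, 2.872]
wrist_force: [-0.5, -0.7, -0.6]
width: 0.0635
```

```bash
python3 go.py 0.538 -0.130 0.025 0.193;  python3 - <<'E'
from h import *
s2=snap('scene');
b=cv2.resize(s2['image'][200:310,240:350,::-1],None,fx=5,fy=5,interpolation=2)
cv2.imwrite('pics/s4a.png',b)
E
```

```text
t 4.35 p [ 0.5362 -0.1297  0.0433] j [-0.3397  0.1839  1.5914 -0.0005  1.3727 -0.5334] w 0.06345049894166777 F [-0.4847 -0.7311 -0.5772]
tool y [ 0.9813  0.1926 -0.0058] psi 0.19378476643189288 tool z [ 0.1926 -0.9813 -0.0029] xdir [-0.0063  0.0017 -1.    ]
shift tool [0.0182 0.0018 0.0007]
roll 0.0007679505193700642
```

View pics/s4a.png

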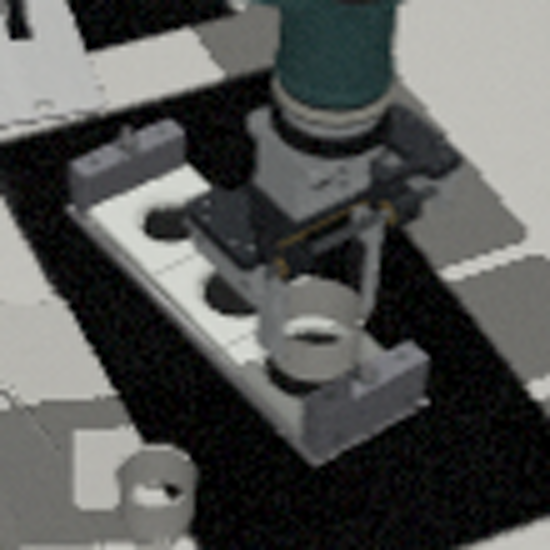

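Looks centred over the pocket. Next I lower the last 18 mm gently.

Request:
send_rows --pt "-1 0.005 0.001 0 0" --pt "-1 0.01 0.001 0 0" --pt "-1 0.014 0.001 0 0" --pt "-1 0.017 0.001 0 0" --pt "-1 0.017 0.001 0 0"

```text
time: 4.82
tool_pos: [0.5399, -0.1289, 0.0294]
ee_rot: [-1.003, 1.57, -2.378]
wrist_force: [-1.0, -0.8, 0.1]
width: 0.0636
```

```bash
python3 go.py 0.538 -0.130 0.025 0.193
```

```text
t 4.8167 p [ 0.5399 -0.1289  0.0294] j [-0.3362  0.1993  1.6029 -0.0006  1.3397 -0.5322] w 0.063595573684667 F [-0.9558 -0.7575  0.15  ]
tool y [ 0.9808  0.1949 -0.0005] psi 0.19615240972957282 tool z [ 0.1949 -0.9808  0.0003] xdir [-0.0005 -0.0004 -1.    ]
shift tool [ 0.0044 -0.0021  0.0007]
roll 0.003152598157433406
```

Request:
send_rows --pt "-1 0.002 -0.001 0 0" --pt "-1 0.004 -0.001 0 0" --pt "-1 0.004 -0.001 0 0"

```text
time: 5.07
tool_pos: [0.5397, -0.1291, 0.0284]
ee_rot: [1.005, 1.569, -0.37]
wrist_force: [-5.3, 1.7, 10.7]
width: 0.0637
```

Request:
send_rows --pt "-1 0 -0.002 0 0" --pt "-1 0 -0.002 0 0" --pt "-1 0.001 -0.002 0 0"

```text
time: 5.32
tool_pos: [0.5374, -0.1294, 0.025]
ee_rot: [1.04, 1.57, -0.335]
wrist_force: [-2.6, 1.3, 10.6]
width: 0.0635
```

```bash
python3 go.py 0.538 -0.130 0.025 0.193;  python3 - <<'E'
from h import *
s2=snap('scene');
b=cv2.resize(s2['image'][220:300,270:340,::-1],None,fx=7,fy=7,interpolation=2)
cv2.imwrite('pics/s5a.png',b)
E
```

```text
t 5.3167 p [ 0.5374 -0.1294  0.025 ] j [-0.3388  0.1978  1.6143  0.      1.3283 -0.5349] w 0.06346786333235983 F [-2.6024  1.3073 10.592 ]
tool y [0.9808 0.1949 0.0009] psi 0.19610788118586148 tool z [ 0.1949 -0.9808  0.0006] xdir [ 0.001  -0.0004 -1.    ]
shift tool [-0.      0.0004  0.0007]
roll 0.0031073544200275194
```

View pics/s5a.png

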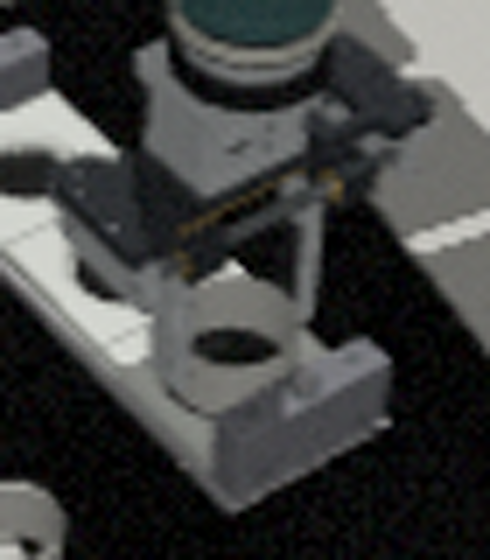

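Request:
send_rows --pt "1 0 0 0 0" --pt "1 0 0 0 0" --pt "1 0 0 0 0" --pt "1 0 0 0 0" --pt "1 0 0 0 0"

```text
time: 5.78
tool_pos: [0.5369, -0.1293, 0.024]
ee_rot: [-2.02, 1.57, 2.889]
wrist_force: [-0.0, -0.1, -0.3]
width: 0.0923
```

Request:
send_rows --pt "1 -0.02 0 0 0" --pt "1 -0.05 0 0 0" --pt "1 -0.085 0 0.02 0" --pt "1 -0.085 0 0.06 0" --pt "1 -0.085 0 0.1 0"

```text
time: 6.2
tool_pos: [0.5588, -0.2284, 0.1135]
ee_rot: [0.907, 1.563, -0.465]
wrist_force: [0.3, 0.8, -0.0]
width: 0.094
```

```bash
python3 go.py 0.5064 -0.382 0.11 0.193;  python3 - <<'E'
from h import *
s2=snap('scene');
b=cv2.resize(s2['image'][220:300,270:340,::-1],None,fx=7,fy=7,interpolation=2)
cv2.imwrite('pics/s6a.png',b)
E
```

```text
t 6.2 p [ 0.5588 -0.2284  0.1135] j [-0.482   0.2342  1.3858  0.0001  1.5141 -0.6809] w 0.09402739581768343 F [ 0.3178  0.7873 -0.0369]
tool y [0.9803 0.1977 0.0059] psi 0.19898301279998304 tool z [ 0.1976 -0.9803  0.0046] xdir [ 0.0067 -0.0033 -1.    ]
shift tool [ 0.0037 -0.0818  0.1402]
roll 0.005956106108232939
```

View pics/s6a.png

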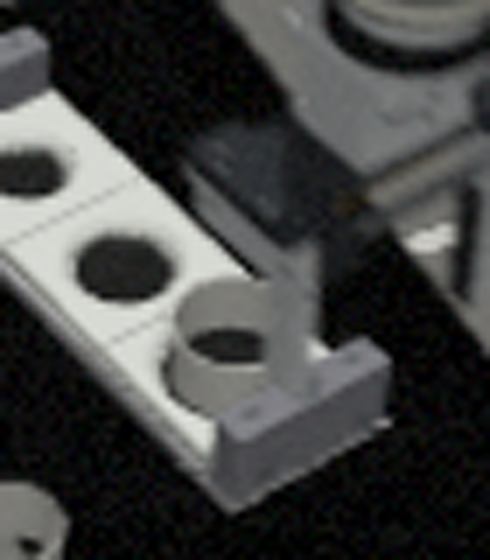

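Request:
send_rows --pt "1 0 -0.018 0.03 0" --pt "1 0 -0.036 0.06 0" --pt "1 0.003 -0.054 0.09 0" --pt "1 0.003 -0.072 0.12 0" --pt "1 0.003 -0.082 0.14 0.004"

```text
time: 6.67
tool_pos: [0.5015, -0.3834, 0.1056]
ee_rot: [-1.571, 1.569, -2.952]
wrist_force: [0.1, -0.3, 0.1]
width: 0.0937
```

```bash
python3 go.py 0.5064 -0.382 0.013 0.193
```

```text
t 6.6667 p [ 0.5015 -0.3834  0.1056] j [-0.7418  0.3048  1.3142 -0.0013  1.5236 -0.9312] w 0.09365935085502318 F [ 0.0734 -0.2807  0.1322]
tool y [ 0.9821  0.1884 -0.0017] psi 0.1894973576722695 tool z [ 0.1884 -0.9821 -0.    ] xdir [-0.0016 -0.0003 -1.    ]
shift tool [ 0.0926  0.0052 -0.0005]
roll -0.0035026473814323555
```

Request:
send_rows --pt "1 0.025 0.004 0 0" --pt "1 0.05 0.004 0 0" --pt "1 0.075 0.004 0 0" --pt "1 0.091 0.004 0 0" --pt "1 0.091 0.004 0 0"

```text
time: 7.08
tool_pos: [0.5043, -0.3774, 0.0097]
ee_rot: [-2.488, 1.56, 2.416]
wrist_force: [-0.4, 0.4, -0.9]
width: 0.0942
```

Request:
send_rows --pt "-1 0 0 0 0" --pt "-1 0 0 0 0" --pt "-1 0 0 0 0" --pt "-1 0 0 0 0" --pt "-1 0 0 0 0"

```text
time: 7.5
tool_pos: [0.5081, -0.3806, 0.0171]
ee_rot: [0.618, 1.568, -0.761]
wrist_force: [-1.0, 0.4, -0.0]
width: 0.0642
```

Request:
send_rows --pt "-1 0 0 0 0" --pt "-1 0 0 0 0" --pt "-1 0 0 0 0" --pt "-1 0 0 0 0" --pt "-1 0 0 0 0"

```text
time: 7.92
tool_pos: [0.5072, -0.3801, 0.0157]
ee_rot: [-0.756, 1.57, -2.135]
wrist_force: [-1.0, 0.9, 2.0]
width: 0.0398
```

Request:
send_rows --pt "-1 -0.03 0 0 0" --pt "-1 -0.06 0 0 0" --pt "-1 -0.1 0 0 0" --pt "-1 -0.1 0 0 0" --pt "-1 -0.1 0 0 0"

```text
time: 8.33
tool_pos: [0.5091, -0.3814, 0.1194]
ee_rot: [0.667, 1.563, -0.712]
wrist_force: [0.2, 0.1, -0.5]
width: 0.0401
```

```bash
python3 go.py 0.505 0.039 0.114 0.193;  python3 - <<'E'
from h import *
s2=snap('scene')
b=cv2.resize(s2['image'][250:350,270:370,::-1],None,fx=5,fy=5,interpolation=2)
cv2.imwrite('pics/s7a.png',b)
print(proj(s2,[robot.get_obs()['tool_pos']])) 
E
```

```text
t 8.3333 p [ 0.5091 -0.3814  0.1194] j [-0.7321  0.3015  1.2905  0.0002  1.5418 -0.9242] w 0.04013671110196196 F [ 0.2115  0.1141 -0.5047]
tool y [0.9816 0.1909 0.0048] psi 0.19209331621336626 tool z [ 0.1909 -0.9816  0.0061] xdir [ 0.0059 -0.0051 -1.    ]
shift tool [ 0.0033  0.0762 -0.4135]
roll -0.0009359529767509756
[[334.12987397 309.54957463]]
```

View pics/s7a.png

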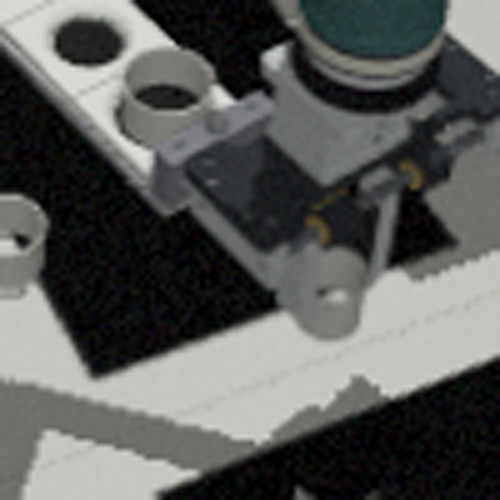

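Request:
send_rows --pt "-1 0 0.006 -0.04 0" --pt "-1 0 0.013 -0.08 0" --pt "-1 0 0.02 -0.12 0" --pt "-1 0 0.03 -0.16 0" --pt "-1 0 0.038 -0.2 0"

```text
time: 8.8
tool_pos: [0.5048, -0.174, 0.1125]
ee_rot: [-2.272, 1.566, 2.632]
wrist_force: [0.9, 0.7, -0.7]
width: 0.0402
```

Request:
send_rows --pt "-1 0 0.008 -0.04 0" --pt "-1 0 0.015 -0.08 0" --pt "-1 0 0.022 -0.12 0" --pt "-1 0 0.03 -0.16 0" --pt "-1 0 0.036 -0.2 0"

```text
time: 9.22
tool_pos: [0.5018, 0.0289, 0.1128]
ee_rot: [-1.84, 1.566, 3.064]
wrist_force: [1.2, -0.2, -1.2]
width: 0.0398
```

```bash
python3 go.py 0.505 0.039 0.07 0.193
```

```text
t 9.2167 p [0.5018 0.0289 0.1128] j [-0.0555  0.0226  1.6235  0.0001  1.4998 -0.2473] w 0.039759162232262495 F [ 1.2427 -0.1931 -1.1921]
tool y [ 0.9817  0.1906 -0.0042] psi 0.19180290216998613 tool z [ 0.1906 -0.9817 -0.0012] xdir [-0.0043  0.0003 -1.    ]
shift tool [ 0.0428  0.0053 -0.0093]
roll -0.0012019342170712655
```

Request:
send_rows --pt "-1 0.02 0.002 -0.005 0" --pt "-1 0.04 0.003 -0.005 0" --pt "-1 0.04 0.003 -0.005 0" --pt "-1 0.04 0.003 -0.005 0"

```text
time: 9.55
tool_pos: [0.5032, 0.0326, 0.0724]
ee_rot: [-1.79, 1.564, 3.115]
wrist_force: [0.0, -0.8, 0.2]
width: 0.0402
```

```bash
python3 go.py 0.505 0.039 0.07 0.193;  python3 - <<'E'
from h import *
s2=snap('scene')
b=cv2.resize(s2['image'][200:300,240:340,::-1],None,fx=5,fy=5,interpolation=2)
cv2.imwrite('pics/s8a.png',b)
print(proj(s2,[[.505,.039,.056+.036],[.505,.039,.019],[.505,.039,.011]])) 
E
```

```text
t 9.55 p [0.5032 0.0326 0.0724] j [-0.0477  0.0572  1.6711 -0.0001  1.4203 -0.2402] w 0.040228243245157946 F [ 0.0103 -0.7702  0.1819]
tool y [ 0.9815  0.1913 -0.0068] psi 0.19248768709396258 tool z [ 0.1913 -0.9815 -0.0015] xdir [-0.007   0.0002 -1.    ]
shift tool [ 0.0024  0.003  -0.006 ]
roll -0.0005226651291885265
[[273.39716594 227.85003819]
 [273.36807278 242.87836059]
 [273.3650054  244.46840554]]
```

View pics/s8a.png

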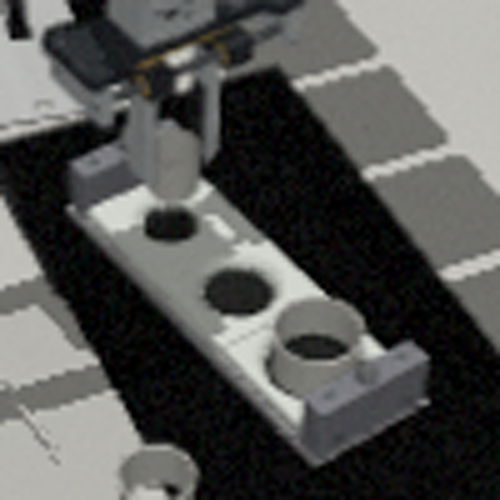

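Request:
send_rows --pt "-1 0.01 0.003 -0.006 0" --pt "-1 0.02 0.003 -0.006 0" --pt "-1 0.03 0.003 -0.006 0" --pt "-1 0.03 0.003 -0.006 0" --pt "-1 0.03 0.003 -0.006 0"

```text
time: 10.02
tool_pos: [0.5066, 0.0385, 0.0443]
ee_rot: [-1.735, 1.568, -3.114]
wrist_force: [-0.4, 0.6, -1.2]
width: 0.0399
```

```bash
python3 go.py 0.505 0.039 0.0255 0.193;  python3 - <<'E'
from h import *
s2=snap('scene')
b=cv2.resize(s2['image'][200:300,240:340,::-1],None,fx=5,fy=5,interpolation=2)
cv2.imwrite('pics/s9a.png',b)
E
```

```text
t 10.0167 p [0.5066 0.0385 0.0443] j [-0.0357  0.0868  1.6989 -0.0002  1.3583 -0.2272] w 0.039877381377270656 F [-0.3871  0.5771 -1.1552]
tool y [ 0.9817  0.1904 -0.0024] psi 0.19155934047148704 tool z [ 0.1904 -0.9817 -0.0004] xdir [-0.0024 -0.0001 -1.    ]
shift tool [ 0.0188 -0.0014 -0.0008]
roll -0.0014415853869063078
```

View pics/s9a.png

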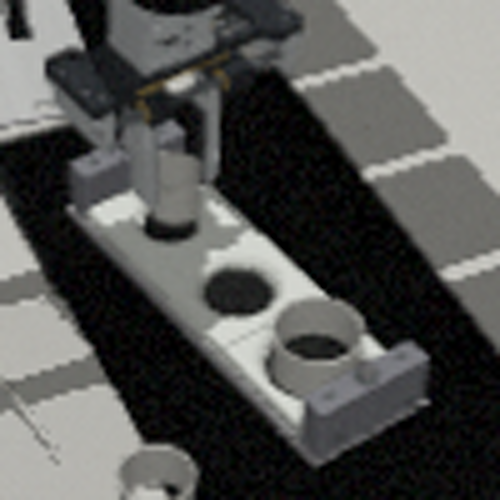

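Request:
send_rows --pt "-1 0.005 -0.002 -0.001 0" --pt "-1 0.01 -0.002 -0.001 0" --pt "-1 0.015 -0.002 -0.001 0" --pt "-1 0.018 -0.002 -0.001 0" --pt "-1 0.018 -0.002 -0.001 0"

```text
time: 10.48
tool_pos: [0.505, 0.0393, 0.027]
ee_rot: [-1.678, 1.57, -3.057]
wrist_force: [0.3, -0.2, -0.1]
width: 0.0401
```

Request:
send_rows --pt "-1 0.002 0 0 0" --pt "-1 0.002 0 0 0" --pt "-1 0.002 0 0 0"

```text
time: 10.73
tool_pos: [0.5054, 0.0393, 0.0267]
ee_rot: [0.764, 1.57, -0.614]
wrist_force: [-3.0, -0.0, 5.5]
width: 0.04
```

```bash
python3 go.py 0.505 0.039 0.0255 0.193;  python3 - <<'E'
from h import *
s2=snap('scene')
b=cv2.resize(s2['image'][200:300,240:340,::-1],None,fx=5,fy=5,interpolation=2)
cv2.imwrite('pics/s10a.png',b)
E
```

```text
t 10.7333 p [0.5054 0.0393 0.0267] j [-0.0341  0.0998  1.7228 -0.0002  1.3186 -0.2262] w 0.03995919375968327 F [-3.0196 -0.0336  5.4559]
tool y [0.9816 0.1909 0.0003] psi 0.1921056524407037 tool z [ 0.1909 -0.9816  0.0003] xdir [ 0.0003 -0.0002 -1.    ]
shift tool [ 0.0012 -0.0005  0.0002]
roll -0.0008944241936357233
```

View pics/s10a.png

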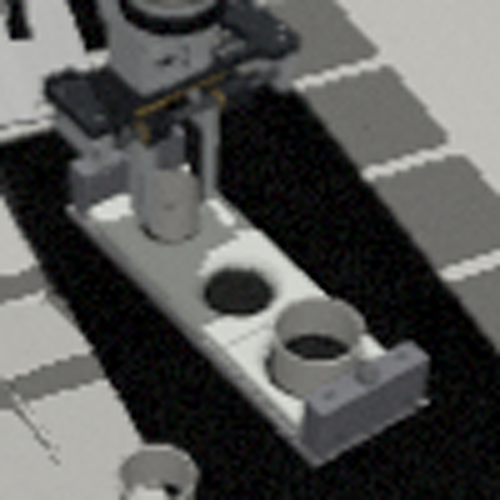

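Request:
send_rows --pt "-1 0 -0.0015 0 0" --pt "-1 0.002 -0.0015 0 0" --pt "-1 0.002 -0.0015 0 0"

```text
time: 11.03
tool_pos: [0.5052, 0.0392, 0.0265]
ee_rot: [1.427, 1.567, 0.048]
wrist_force: [-4.1, 0.3, 12.7]
width: 0.0398
```

Request:
send_rows --pt "1 -0.002 0 0 0" --pt "1 -0.002 0 0 0" --pt "1 -0.002 0 0 0" --pt "1 -0.002 0 0 0" --pt "1 -0.002 0 0 0"

```text
time: 11.45
tool_pos: [0.5033, 0.039, 0.0247]
ee_rot: [-1.691, 1.569, -3.07]
wrist_force: [-0.4, 0.6, -0.7]
width: 0.07
```

Request:
send_rows --pt "1 0 0 0 0" --pt "1 -0.02 0 0 0" --pt "1 -0.05 0 0 0" --pt "1 -0.085 0 0 0" --pt "1 -0.085 -0.03 0.02 0"

```text
time: 11.87
tool_pos: [0.4853, 0.0155, 0.1182]
ee_rot: [1.423, 1.555, 0.048]
wrist_force: [1.0, -0.5, 1.3]
width: 0.0938
```

```bash
python3 go.py 0.395 -0.194 0.09 0.193;  python3 - <<'E'
from h import *
s2=snap('scene')
b=cv2.resize(s2['image'][200:320,240:340,::-1],None,fx=5,fy=5,interpolation=2)
cv2.imwrite('pics/s11a.png',b)
E
```

```text
t 11.8667 p [0.4853 0.0155 0.1182] j [-0.0866 -0.0351  1.6701  0.0022  1.4905 -0.2827] w 0.09375172753591687 F [ 1.0423 -0.5478  1.3435]
tool y [0.9807 0.1948 0.016 ] psi 0.19603110502705243 tool z [ 0.1947 -0.9809  0.0024] xdir [ 0.0162  0.0008 -0.9999]
shift tool [ 0.0265 -0.1298  0.1878]
roll 0.0029931929156647996
```

View pics/s11a.png

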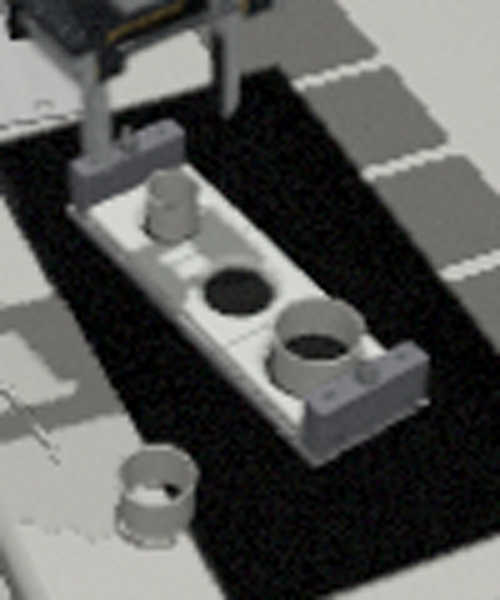

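Request:
send_rows --pt "1 0 -0.025 0.035 0" --pt "1 0 -0.05 0.07 0" --pt "1 0 -0.075 0.105 0" --pt "1 0 -0.1 0.14 0" --pt "1 0.0 -0.12 0.17 0"

```text
time: 12.33
tool_pos: [0.3913, -0.1772, 0.11]
ee_rot: [-2.023, 1.57, 2.882]
wrist_force: [0.5, -0.5, -0.4]
width: 0.0941
```

Request:
send_rows --pt "1 0 0 0 0" --pt "1 0 0 0 0"

```text
time: 12.5
tool_pos: [0.3916, -0.1777, 0.1099]
ee_rot: [-2.389, 1.57, 2.51]
wrist_force: [0.3, -0.3, 0.6]
width: 0.0942
```

```bash
python3 go.py 0.395 -0.194 0.013 0.193;  python3 - <<'E'
from h import *
s2=snap('scene')
b=cv2.resize(s2['image'][220:320,240:340,::-1],None,fx=5,fy=5,interpolation=2)
cv2.imwrite('pics/s12a.png',b)
E
```

```text
t 12.5 p [ 0.3916 -0.1777  0.1099] j [-0.5581 -0.1444  1.7871  0.0001  1.4999 -0.7444] w 0.09417524499427651 F [ 0.3054 -0.3205  0.5708]
tool y [ 0.9827  0.1852 -0.0007] psi 0.1862605069220764 tool z [ 0.1852 -0.9827 -0.0008] xdir [-0.0008  0.0006 -1.    ]
shift tool [0.0969 0.0004 0.0167]
roll -0.0067400345514094795
```

View pics/s12a.png

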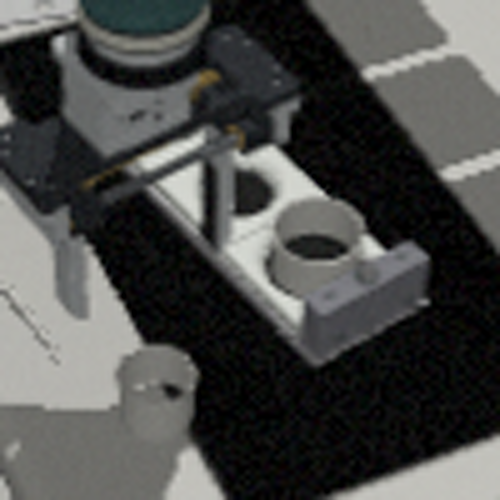

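Request:
send_rows --pt "1 0.02 0 0.016 -0.006" --pt "1 0.045 0 0.016 -0.006" --pt "1 0.075 0 0.016 -0.006" --pt "1 0.095 0 0.016 -0.006" --pt "1 0.095 0 0.016 -0.006"

```text
time: 12.97
tool_pos: [0.393, -0.1877, 0.0105]
ee_rot: [-2.384, 1.56, 2.529]
wrist_force: [-0.2, 0.3, -0.2]
width: 0.0942
```

Request:
send_rows --pt "-1 0 0 0 0" --pt "-1 0 0 0 0" --pt "-1 0 0 0 0" --pt "-1 0 0 0 0" --pt "-1 0 0 0 0"

```text
time: 13.38
tool_pos: [0.3969, -0.1923, 0.0169]
ee_rot: [0.776, 1.568, -0.597]
wrist_force: [0.1, 0.4, -0.3]
width: 0.0644
```

Request:
send_rows --pt "-1 0 0 0 0" --pt "-1 0 0 0 0" --pt "-1 0 0 0 0" --pt "-1 0 0 0 0"

```text
time: 13.72
tool_pos: [0.396, -0.1921, 0.016]
ee_rot: [0.476, 1.57, -0.897]
wrist_force: [-1.0, -0.5, 3.9]
width: 0.0499
```

Request:
send_rows --pt "-1 -0.03 0 0 0" --pt "-1 -0.06 0 0 0" --pt "-1 -0.1 0 0 0" --pt "-1 -0.1 0 0 0" --pt "-1 -0.1 0 0 0"

```text
time: 14.13
tool_pos: [0.3975, -0.1929, 0.1181]
ee_rot: [0.816, 1.565, -0.557]
wrist_force: [0.0, -0.1, -1.2]
width: 0.0499
```

```bash
python3 go.py 0.5215 -0.0455 0.114 0.193
```

```text
t 14.1333 p [ 0.3975 -0.1929  0.1181] j [-0.5802 -0.1277  1.756   0.0001  1.5071 -0.7781] w 0.04988403113045829 F [ 0.046  -0.0571 -1.2486]
tool y [0.9805 0.1966 0.0046] psi 0.19785006593638874 tool z [ 0.1965 -0.9805  0.0043] xdir [ 0.0053 -0.0033 -1.    ]
shift tool [ 0.0042  0.1505 -0.1201]
roll 0.004830553187197495
```

Request:
send_rows --pt "-1 0 0.03 -0.024 0" --pt "-1 0 0.06 -0.048 0" --pt "-1 0 0.09 -0.072 0" --pt "-1 0 0.12 -0.096 0" --pt "-1 0 0.15 -0.12 0.004"

```text
time: 14.55
tool_pos: [0.5189, -0.0429, 0.1129]
ee_rot: [-1.948, 1.567, 2.958]
wrist_force: [-0.7, 0.0, -0.9]
width: 0.0498
```

Request:
send_rows --pt "-1 0.02 0 0 0" --pt "-1 0.04 0 0 0" --pt "-1 0.04 0 0 0" --pt "-1 0.04 0 0 0"

```text
time: 14.88
tool_pos: [0.517, -0.0441, 0.0723]
ee_rot: [-1.954, 1.564, 2.952]
wrist_force: [0.5, -0.3, -1.2]
width: 0.05
```

```bash
python3 go.py 0.5215 -0.0455 0.045 0.193;  python3 - <<'E'
from h import *
s2=snap('scene')
b=cv2.resize(s2['image'][200:300,240:340,::-1],None,fx=5,fy=5,interpolation=2)
cv2.imwrite('pics/s13a.png',b)
E
```

```text
t 14.8833 p [ 0.517  -0.0441  0.0723] j [-0.1943  0.0893  1.637  -0.      1.4222 -0.3885] w 0.04999924353005514 F [ 0.4864 -0.2991 -1.1704]
tool y [ 0.9812  0.1929 -0.0064] psi 0.19416853439443846 tool z [ 0.1929 -0.9812 -0.0026] xdir [-0.0068  0.0013 -1.    ]
shift tool [0.0273 0.0043 0.0023]
roll 0.001151867401400164
```

View pics/s13a.png

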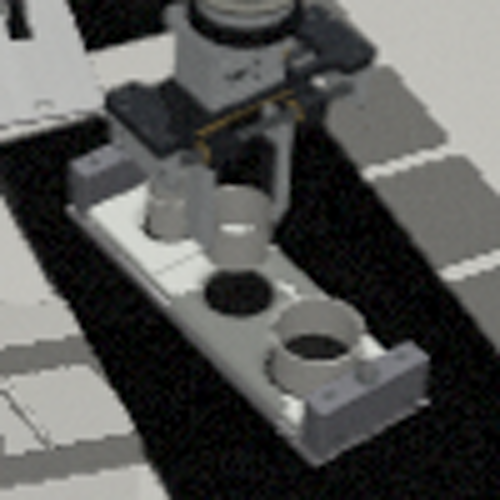

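Request:
send_rows --pt "-1 0.01 0.002 0.001 0" --pt "-1 0.02 0.002 0.002 0" --pt "-1 0.03 0.002 0.002 0" --pt "-1 0.03 0.002 0.002 0" --pt "-1 0.03 0.002 0.002 0"

```text
time: 15.35
tool_pos: [0.5208, -0.0463, 0.0444]
ee_rot: [-1.934, 1.569, 2.972]
wrist_force: [-0.3, -0.3, -0.2]
width: 0.0501
```

```bash
python3 go.py 0.5215 -0.0455 0.027 0.193;  python3 - <<'E'
from h import *
s2=snap('scene')
b=cv2.resize(s2['image'][200:300,240:340,::-1],None,fx=5,fy=5,interpolation=2)
cv2.imwrite('pics/s14a.png',b)
E
```

```text
t 15.35 p [ 0.5208 -0.0463  0.0444] j [-0.1971  0.1185  1.6639 -0.0001  1.3614 -0.3905] w 0.05006972687867743 F [-0.3091 -0.3175 -0.1562]
tool y [ 0.9813  0.1922 -0.002 ] psi 0.19345168345248498 tool z [ 0.1922 -0.9813 -0.0008] xdir [-0.0021  0.0004 -1.    ]
shift tool [ 0.0174  0.0009 -0.0007]
roll 0.00045012000169220023
```

View pics/s14a.png

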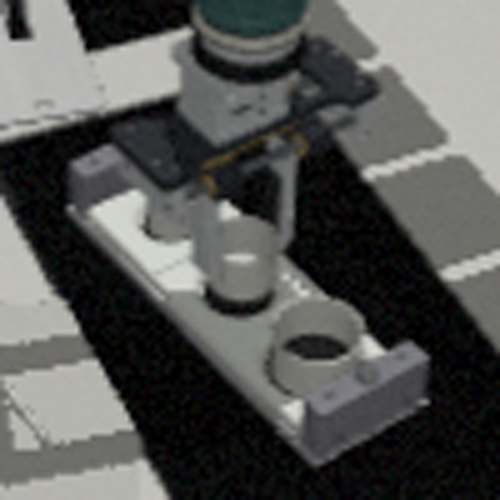

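Request:
send_rows --pt "-1 0.005 -0.002 -0.001 0" --pt "-1 0.01 -0.002 -0.001 0" --pt "-1 0.015 -0.002 -0.001 0" --pt "-1 0.018 -0.002 -0.001 0" --pt "-1 0.018 -0.002 -0.001 0"

```text
time: 15.82
tool_pos: [0.5194, -0.0455, 0.0272]
ee_rot: [-1.702, 1.57, -3.079]
wrist_force: [0.1, 0.6, -0.3]
width: 0.05
```

Request:
send_rows --pt "-1 0.002 0 0 0" --pt "-1 0.002 0 0 0" --pt "-1 0.002 0 0 0"

```text
time: 16.07
tool_pos: [0.5197, -0.0456, 0.027]
ee_rot: [0.763, 1.57, -0.613]
wrist_force: [-3.7, 0.6, 7.4]
width: 0.0497
```

Expected floor height (0.027) with contact. Next I release and rise.

Request:
send_rows --pt "0.6 -0.002 0 0 0" --pt "0.6 -0.002 0 0 0" --pt "0.6 -0.002 0 0 0" --pt "0.6 -0.002 0 0 0" --pt "0.6 -0.002 0 0 0"

```text
time: 16.48
tool_pos: [0.5194, -0.0456, 0.0271]
ee_rot: [-1.759, 1.57, -3.136]
wrist_force: [0.1, 0.1, -0.3]
width: 0.0744
```

Request:
send_rows --pt "0.6 0 0 0 0" --pt "0.6 -0.02 0 0 0" --pt "0.6 -0.05 0 0 0" --pt "0.6 -0.085 0 0 0" --pt "0.6 -0.085 -0.03 -0.02 0"

```text
time: 16.9
tool_pos: [0.4946, -0.0343, 0.1206]
ee_rot: [1.156, 1.553, -0.222]
wrist_force: [0.9, 0.1, 1.7]
width: 0.0751
```

Request:
send_rows --pt "0.6 0 -0.03 -0.02 0" --pt "0.6 0 -0.06 -0.05 0" --pt "0.6 -0.03 -0.08 -0.08 0" --pt "0.6 -0.05 -0.1 -0.11 0" --pt "0.6 -0.05 -0.1 -0.15 0"

```text
time: 17.32
tool_pos: [0.3593, 0.0935, 0.166]
ee_rot: [1.291, 1.564, -0.09]
wrist_force: [2.0, 1.2, 1.5]
width: 0.0751
```

```bash
python3 go.py 0.42 0.3 0.16 -0.148;  python3 - <<'E'
from h import *
s2=snap('scene','s15.png'); s=snap('top')
b=cv2.resize(s2['image'][200:300,240:340,::-1],None,fx=5,fy=5,interpolation=2)
c=cv2.resize(s['image'][180:280,230:350,::-1],None,fx=5,fy=5,interpolation=2)
cv2.imwrite('pics/s15a.png',b);cv2.imwrite('pics/t15a.png',c)
cv2.imwrite('pics/t15.png',s['image'][:,:,::-1])
E
```

```text
t 17.3167 p [0.3593 0.0935 0.166 ] j [ 0.1027 -0.3203  1.8145 -0.0013  1.6407 -0.0875] w 0.07507078127688654 F [1.9549 1.2227 1.5399]
tool y [0.982  0.1889 0.0065] psi 0.19007890374720585 tool z [ 0.1889 -0.982   0.0019] xdir [ 0.0068 -0.0006 -1.    ]
shift tool [ 0.0063  0.0986 -0.1914]
roll 0.33807408793838745
```

View pics/s15a.png

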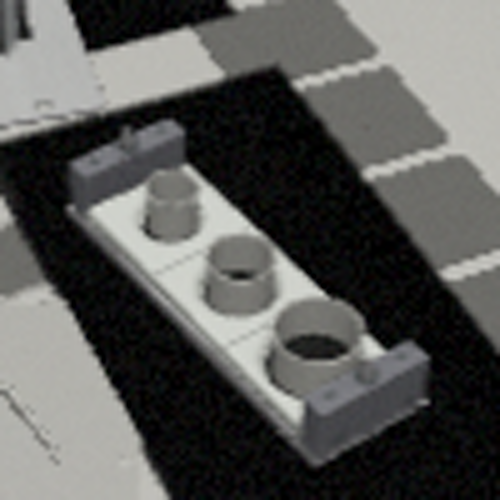

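View pics/t15a.png

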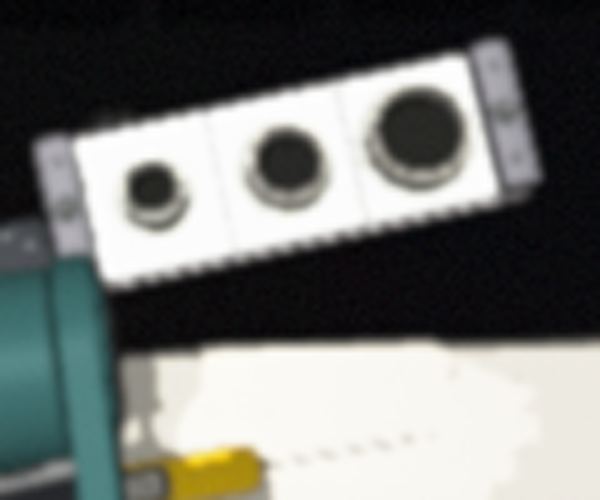

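View pics/t15.png

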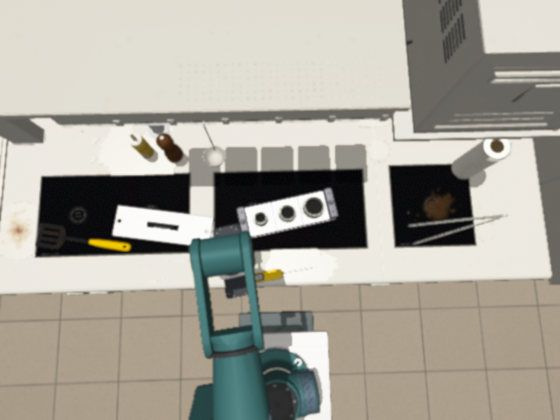

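Request:
send_rows --pt "0 0 0.018 -0.035 0.07" --pt "0 0 0.036 -0.07 0.14" --pt "0 0 0.056 -0.11 0.21" --pt "0 0 0.078 -0.15 0.28" --pt "0 0 0.098 -0.19 0.338"

```text
time: 17.83
tool_pos: [0.4173, 0.2908, 0.1616]
ee_rot: [0.081, 1.57, -1.637]
wrist_force: [-0.5, -1.2, 0.4]
width: 0.0475
```

```bash
python3 go.py 0.4925 0.3515 0.1 -0.148;
```

```text
t 17.8333 p [0.4173 0.2908 0.1616] j [ 0.4977  0.0083  1.5397 -0.0008  1.594   0.6455] w 0.047545213845538024 F [-0.4991 -1.188   0.415 ]
tool y [ 0.9891 -0.1473  0.0001] psi -0.1478042670024773 tool z [-0.1473 -0.9891  0.0009] xdir [-0.0001 -0.0009 -1.    ]
shift tool [ 0.0616  0.0654 -0.0711]
roll 0.00019566912381319135
```

Request:
send_rows --pt "0 0.02 0.02 -0.022 0" --pt "0 0.04 0.04 -0.044 0" --pt "0 0.06 0.064 -0.07 0" --pt "0 0.06 0.064 -0.07 0" --pt "0 0.06 0.064 -0.07 0"

```text
time: 18.25
tool_pos: [0.4894, 0.3485, 0.0968]
ee_rot: [-0.854, 1.561, -2.569]
wrist_force: [-0.8, 0.1, -0.7]
width: 0.0473
```

```bash
python3 go.py 0.4925 0.3515 0.011 -0.148; python3 - <<'E'
from h import *
s2=snap('scene','s16.png'); s=snap('top','t16.png')
c=cv2.resize(s['image'][185:285,95:235,::-1],None,fx=5,fy=5,interpolation=2)
cv2.imwrite('pics/t16a.png',c)
b=cv2.resize(s2['image'][150:250,180:300,::-1],None,fx=5,fy=5,interpolation=2)
cv2.imwrite('pics/s16a.png',b)
E
```

```text
t 18.25 p [0.4894 0.3485 0.0968] j [ 0.5247  0.2508  1.3997 -0.0005  1.5009  0.669 ] w 0.0472766244970624 F [-0.8482  0.1165 -0.7309]
tool y [ 0.9896 -0.1437 -0.0074] psi -0.14421099942648458 tool z [-0.1437 -0.9896  0.0065] xdir [-0.0083 -0.0053 -1.    ]
shift tool [ 0.0857  0.0033 -0.0039]
roll 0.003837007553048055
```

View pics/t16a.png

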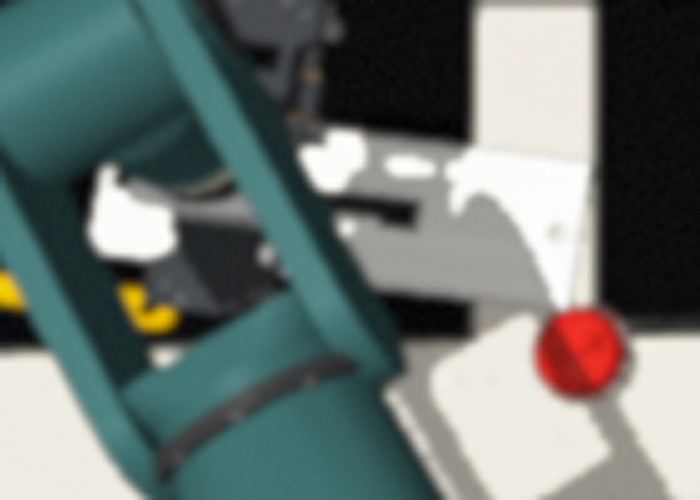

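View pics/s16a.png

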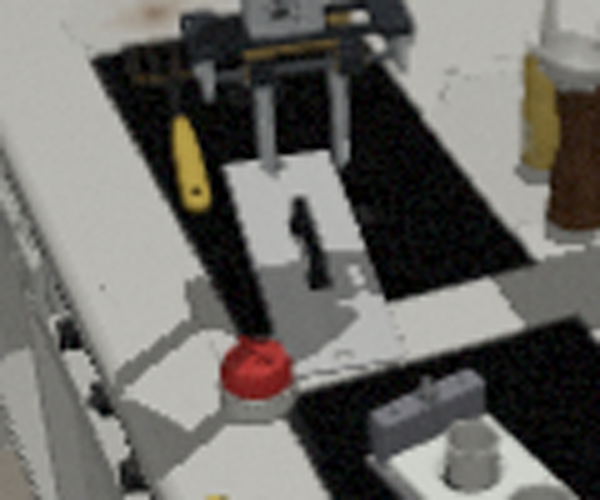

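```bash
python3 - <<'E'
from h import *
s2=snap('scene')
c=np.array([.4925,.3515]);y=np.array([.1475,.989])
print((proj(s2,[[*(c+y*d),.037] for d in(-.045,0,.045)])-[180,150])*5)
E
```

```text
[[315.25350272 252.63126181]
 [304.31330009 221.88020154]
 [293.81384803 192.35273658]]
```

Request:
send_rows --pt "0 0.02 0.002 -0.002 0" --pt "0 0.04 0.002 -0.002 0" --pt "0 0.06 0.002 -0.002 0" --pt "0 0.06 0.002 -0.002 0" --pt "0 0.06 0.002 -0.002 0"

```text
time: 18.82
tool_pos: [0.4918, 0.3506, 0.0439]
ee_rot: [2.096, 1.57, 0.38]
wrist_force: [-0.7, -0.4, -0.1]
width: 0.0467
```

```bash
python3 go.py 0.4925 0.3515 0.011 -0.148; python3 - <<'E'
from h import *
s2=snap('scene','s17.png')
b=cv2.resize(s2['image'][150:250,180:300,::-1],None,fx=5,fy=5,interpolation=2)
cv2.imwrite('pics/s17a.png',b)
E
```

```text
t 18.8167 p [0.4918 0.3506 0.0439] j [ 0.5256  0.2875  1.4636 -0.0002  1.3894  0.6701] w 0.04674347582670442 F [-0.7237 -0.3812 -0.1203]
tool y [ 0.9896 -0.144   0.001 ] psi -0.14447832813290157 tool z [-0.144  -0.9896 -0.0006] xdir [ 0.0011  0.0004 -1.    ]
shift tool [ 0.0329  0.0005 -0.0009]
roll 0.0035222488891961667
```

View pics/s17a.png

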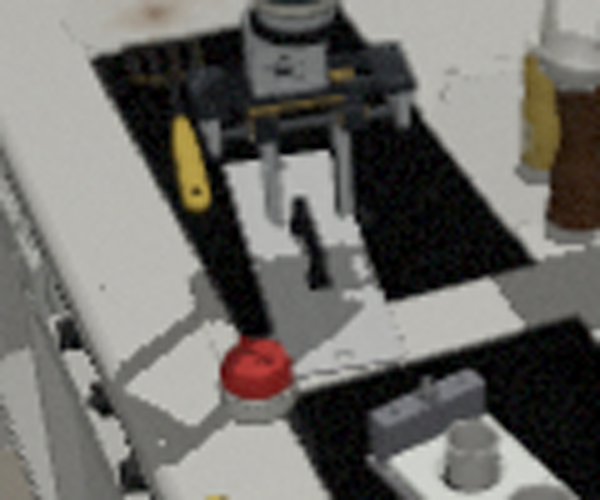

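Request:
send_rows --pt "0 0.01 0 -0.001 0" --pt "0 0.02 0 -0.001 0.003" --pt "0 0.028 0 -0.001 0.003" --pt "0 0.032 0 -0.001 0.003" --pt "0 0.032 0 -0.001 0.003"

```text
time: 19.28
tool_pos: [0.4912, 0.3516, 0.0083]
ee_rot: [-0.864, 1.567, -2.582]
wrist_force: [1.2, -0.7, -0.7]
width: 0.0469
```

Request:
send_rows --pt "-1 0 0 0 0" --pt "-1 0 0 0 0" --pt "-1 0 0 0 0" --pt "-1 0 0 0 0" --pt "-1 0 0 0 0"

```text
time: 19.7
tool_pos: [0.4926, 0.3525, 0.0107]
ee_rot: [2.218, 1.57, 0.5]
wrist_force: [0.6, -0.4, 0.6]
width: 0.0173
```

Request:
send_rows --pt "-1 0 0 0 0" --pt "-1 0 0 0 0" --pt "-1 0 0 0 0" --pt "-1 0 0 0 0" --pt "-1 0 0 0 0"

```text
time: 20.12
tool_pos: [0.4919, 0.3525, 0.0106]
ee_rot: [-1.761, 1.57, 2.804]
wrist_force: [-4.0, 0.1, 4.2]
width: 0.0136
```

Gripped (13.6 mm). Lift straight up.

Request:
send_rows --pt "-1 -0.02 0 0 0" --pt "-1 -0.05 0 0 0" --pt "-1 -0.08 0 0 0" --pt "-1 -0.11 0 0 0" --pt "-1 -0.13 0 0 0"

```text
time: 20.53
tool_pos: [0.4936, 0.3523, 0.1422]
ee_rot: [1.859, 1.568, 0.141]
wrist_force: [0.8, -0.1, -3.8]
width: 0.0139
```

```bash
python3 go.py 0.42 0.15 0.14 0.193; python3 - <<'E'
from h import *
s2=snap('scene','s18.png'); s=snap('top','t18.png')
c=cv2.resize(s['image'][165:285,95:235,::-1],None,fx=5,fy=5,interpolation=2)
cv2.imwrite('pics/t18a.png',c)
b=cv2.resize(s2['image'][150:250,180:300,::-1],None,fx=5,fy=5,interpolation=2)
cv2.imwrite('pics/s18a.png',b)
E
```

```text
t 20.5333 p [0.4936 0.3523 0.1422] j [ 0.5271  0.2296  1.3337 -0.0012  1.5753  0.6744] w 0.01392692411116532 F [ 0.7687 -0.1427 -3.8181]
tool y [ 0.9892 -0.1468  0.0031] psi -0.147285176145065 tool z [-0.1468 -0.9892 -0.0009] xdir [ 0.0032  0.0005 -1.    ]
shift tool [ 0.0019 -0.0431  0.2109]
roll -0.3402840001274372
```

View pics/t18a.png

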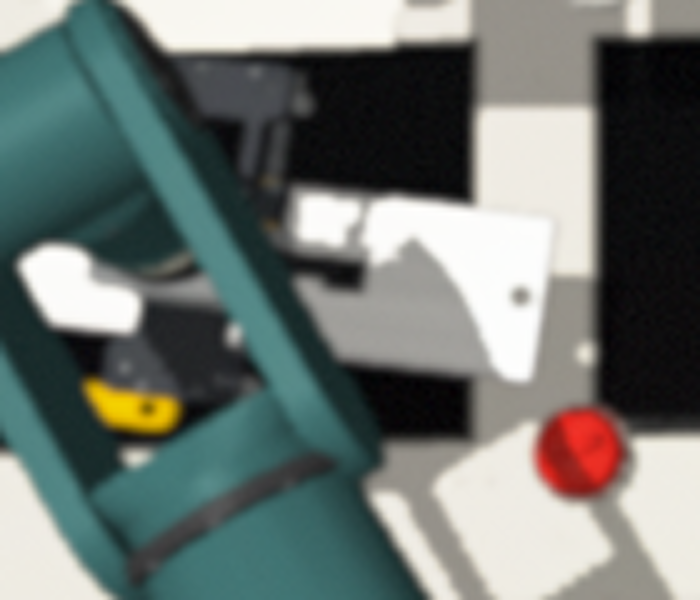

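View pics/s18a.png

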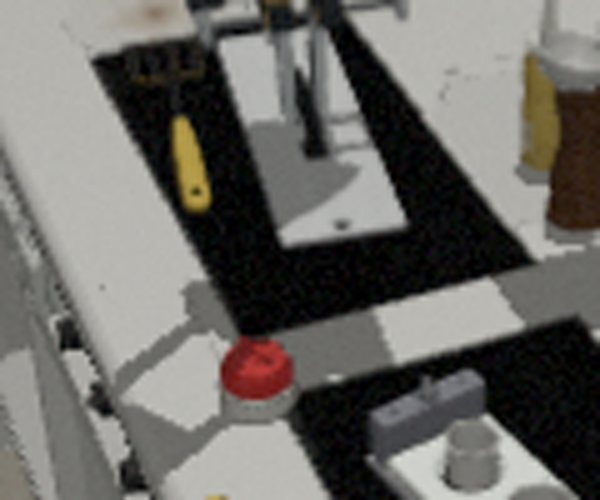

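```bash
cat > hole.py <<'E'
from h import *
from scipy.spatial.transform import Rotation as Ro
np.set_printoptions(precision=4,suppress=True)
T=snap('top');S=snap('scene')
a=(np.array([520,296])+.5)/5-.5+[95,165]; b=(np.array([343,225])+.5)/5-.5+[180,150]
o=robot.get_obs();p=o['tool_pos']; R=Ro.from_euler('xyz',o['ee_rot']).as_matrix()
o1,d1=ray(T,a);o2,d2=ray(S,b);d1=d1[0];d2=d2[0]
t=np.linalg.lstsq(np.c_[d1,-d2],o2-o1,rcond=None)[0];print('tri',o1+d1*t[0],o2+d2*t[1])
for z in(.13,.136): 
  q=onz(T,a,z)[0];q2=onz(S,b,z)[0];print(z,q,q2,'tool-frame',R.T@(q-p),R.T@(q2-p))
E
python3 hole.py
```

```text
tri [0.4776 0.2156 0.1299] [0.4775 0.2156 0.1298]
0.13 [0.4776 0.2156 0.13  ] [0.4774 0.2154 0.13  ] tool-frame [0.0089 0.0055 0.1369] [0.0089 0.0053 0.1371]
0.136 [0.4767 0.2145 0.136 ] [0.4746 0.2076 0.136 ] tool-frame [0.0029 0.0048 0.1381] [0.0029 0.0037 0.1453]
```

Request:
send_rows --pt "-1 0 -0.006 0.03 -0.04" --pt "-1 0 -0.014 0.065 -0.09" --pt "-1 0 -0.022 0.105 -0.14" --pt "-1 0 -0.031 0.145 -0.18" --pt "-1 0 -0.039 0.185 -0.22"

```text
time: 21.15
tool_pos: [0.4239, 0.1729, 0.1363]
ee_rot: [-1.254, 1.564, -2.749]
wrist_force: [-0.1, -0.6, -3.3]
width: 0.0141
```

```bash
python3 go.py 0.47 0.02 0.14 0.193
```

```text
t 21.15 p [0.4239 0.1729 0.1363] j [ 0.2641 -0.0904  1.6856 -0.0009  1.553   0.1881] w 0.014127055583050186 F [-0.063  -0.5774 -3.2802]
tool y [ 0.9971  0.0759 -0.0063] psi 0.07595378852491146 tool z [ 0.0759 -0.9971  0.0021] xdir [-0.0062 -0.0026 -1.    ]
shift tool [-0.0036  0.0343  0.156 ]
roll -0.11703529136580837
```

Request:
send_rows --pt "-1 0 0.006 0.03 -0.03" --pt "-1 0 0.012 0.065 -0.06" --pt "-1 0 0.02 0.1 -0.09" --pt "-1 0 0.027 0.13 -0.117" --pt "-1 0 0.034 0.155 -0.117"

```text
time: 21.57
tool_pos: [0.4702, 0.0205, 0.1367]
ee_rot: [-1.629, 1.565, -3.01]
wrist_force: [0.2, 1.1, -2.7]
width: 0.0138
```

```bash
python3 go.py 0.5203 -0.0457 0.14 0.193
```

```text
t 21.5667 p [0.4702 0.0205 0.1367] j [-0.076  -0.062   1.6582 -0.0012  1.551  -0.2655] w 0.013841314026647532 F [ 0.19    1.11   -2.7204]
tool y [ 0.9821  0.1883 -0.0057] psi 0.1894462261507696 tool z [ 0.1883 -0.9821 -0.0003] xdir [-0.0056 -0.0007 -1.    ]
shift tool [-0.0035  0.0367  0.0745]
roll -0.0035557138658910414
```

Request:
send_rows --pt "-1 0 0.012 0.025 0" --pt "-1 0 0.024 0.05 -0.003" --pt "-1 0 0.036 0.073 -0.003" --pt "-1 0 0.036 0.073 -0.003" --pt "-1 0 0.036 0.073 -0.003"

```text
time: 21.98
tool_pos: [0.5196, -0.0428, 0.1365]
ee_rot: [-1.94, 1.564, 2.963]
wrist_force: [-1.0, 0.1, -3.6]
width: 0.0136
```

```bash
python3 go.py 0.5203 -0.0457 0.14 0.193; python3 - <<'E'
from h import *
s2=snap('scene','s19.png'); s=snap('top','t19.png')
c=cv2.resize(s['image'][160:260,220:360,::-1],None,fx=5,fy=5,interpolation=2)
cv2.imwrite('pics/t19a.png',c)
b=cv2.resize(s2['image'][190:310,230:350,::-1],None,fx=5,fy=5,interpolation=2)
cv2.imwrite('pics/s19a.png',b)
E
```

```text
t 21.9833 p [ 0.5196 -0.0428  0.1365] j [-0.1908  0.0528  1.5444 -0.0001  1.5512 -0.3815] w 0.013634803292474277 F [-0.9792  0.0941 -3.5955]
tool y [ 0.9818  0.1896 -0.0063] psi 0.19073590228733184 tool z [ 0.1896 -0.9819 -0.0024] xdir [-0.0066  0.0012 -1.    ]
shift tool [-0.0035  0.0001  0.003 ]
roll -0.0022794053330033037
```

View pics/t19a.png

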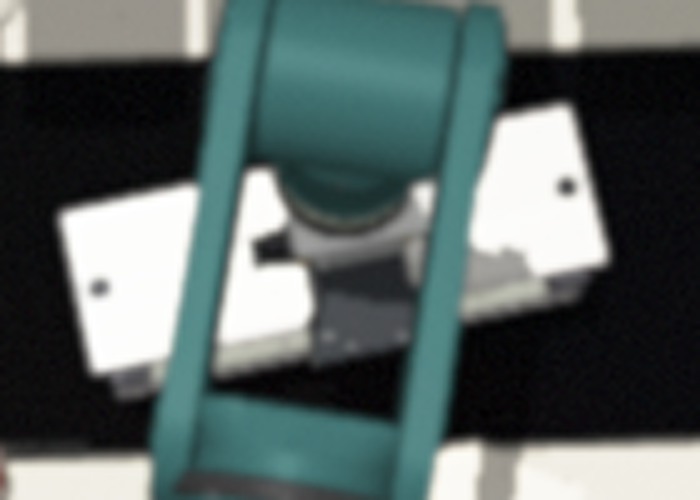

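View pics/s19a.png

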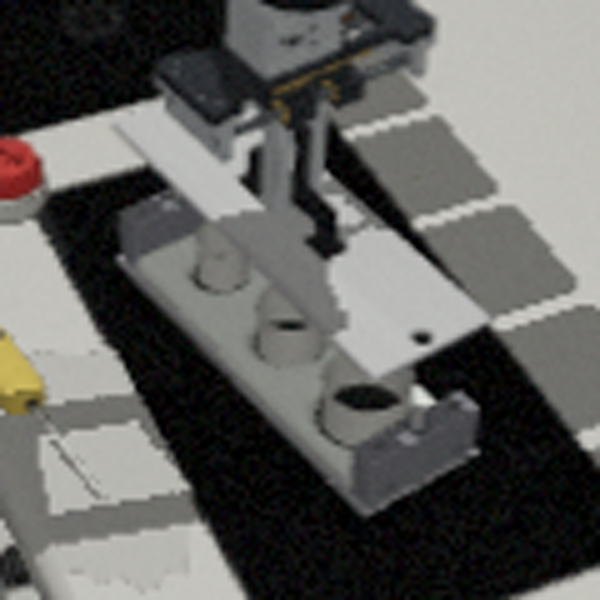

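```bash
cat > al.py <<'E'
from h import *
np.set_printoptions(precision=4,suppress=True)
T=snap('top');S=snap('scene')
def up(x,f,o): return (np.array(x)+.5)/f-.5+np.array(o)
z=robot.get_obs()['tool_pos'][2]-.0107+.003
h=onz(T,up([[99,288],[567,186]],5,[220,160]),z)
print('z',z,'holes',h,h.mean(0),np.linalg.norm(h[0]-h[1]),'yaw',np.arctan2(h[1,0]-h[0,0],h[0,1]-h[1,1]))
o1,d1=ray(T,up([[567,186]],5,[220,160]));o2,d2=ray(S,up([[423,338]],5,[230,190]))
t=np.linalg.lstsq(np.c_[d1[0],-d2[0]],o2-o1,rcond=None)[0];print('tri',o1+d1[0]*t[0],o2+d2[0]*t[1])
for zz in(.05,.06,.066):
  p=onz(T,up([[68,208],[505,112]],5,[230,180]),zz);print('pins',zz,p,p.mean(0),np.linalg.norm(p[0]-p[1]),'yaw',np.arctan2(p[1,0]-p[0,0],p[0,1]-p[1,1]))
E
python3 al.py; python3 - <<'E'
import cv2
a=cv2.imread('pics/t15.png')
import numpy as np
c=[cv2.resize(a[212:232,233:257],None,fx=16,fy=16,interpolation=2),cv2.resize(a[192:212,320:344],None,fx=16,fy=16,interpolation=2)]
cv2.imwrite('pics/pins.png',np.hstack(c))
E
```

```text
z 0.13133647837262216 holes [[ 0.4938  0.0965  0.1313]
 [ 0.548  -0.1811  0.1313]] [ 0.5209 -0.0423  0.1313] 0.2827948414176681 yaw 0.19254370717520017
tri [ 0.5488 -0.1817  0.1271] [ 0.5494 -0.1819  0.1272]
pins 0.05 [[ 0.494   0.0913  0.05  ]
 [ 0.548  -0.1842  0.05  ]] [ 0.521  -0.0465  0.05  ] 0.28079847962910703 yaw 0.1936160391715711
pins 0.06 [[ 0.4925  0.0906  0.06  ]
 [ 0.5461 -0.1829  0.06  ]] [ 0.5193 -0.0461  0.06  ] 0.2786883696155496 yaw 0.19361603917157116
pins 0.066 [[ 0.4915  0.0902  0.066 ]
 [ 0.5449 -0.1821  0.066 ]] [ 0.5182 -0.0459  0.066 ] 0.27742230360741504 yaw 0.1936160391715714
```

View pics/pins.png

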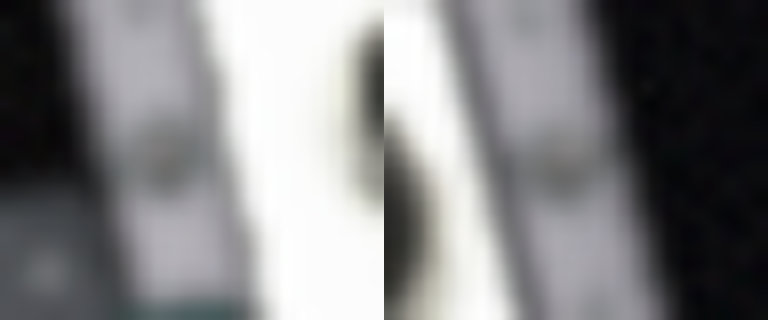

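Request:
send_rows --pt "-1 0.01 -0.001 0.004 0" --pt "-1 0.02 -0.001 0.004 0" --pt "-1 0.035 -0.001 0.004 0" --pt "-1 0.045 -0.001 0.004 0" --pt "-1 0.045 -0.001 0.004 0"

```text
time: 22.6
tool_pos: [0.5182, -0.0454, 0.0914]
ee_rot: [-1.945, 1.564, 2.96]
wrist_force: [-0.7, 0.3, -3.7]
width: 0.0135
```

Request:
send_rows --pt "-1 0 0 0 0" --pt "-1 0 0 0 0"

```text
time: 22.77
tool_pos: [0.521, -0.046, 0.0956]
ee_rot: [1.019, 1.57, -0.359]
wrist_force: [-0.8, 0.1, -3.3]
width: 0.0137
```

```bash
python3 go.py 0.5203 -0.0457 0.08 0.193; python3 - <<'E'
from h import *
s2=snap('scene','s20.png'); s=snap('top','t20.png')
c=cv2.resize(s['image'][160:260,220:360,::-1],None,fx=5,fy=5,interpolation=2)
cv2.imwrite('pics/t20a.png',c)
b=cv2.resize(s2['image'][190:310,230:350,::-1],None,fx=5,fy=5,interpolation=2)
cv2.imwrite('pics/s20a.png',b)
E
```

```text
t 22.7667 p [ 0.521  -0.046   0.0956] j [-0.1965  0.0753  1.6036 -0.0001  1.462  -0.3897] w 0.013738002948444015 F [-0.7881  0.1348 -3.2955]
tool y [0.9814 0.192  0.0005] psi 0.19323162724460033 tool z [ 0.192  -0.9814  0.0003] xdir [ 0.0006 -0.0002 -1.    ]
shift tool [ 0.0156 -0.0007 -0.0005]
roll 0.00023144599115410003
```

View pics/t20a.png

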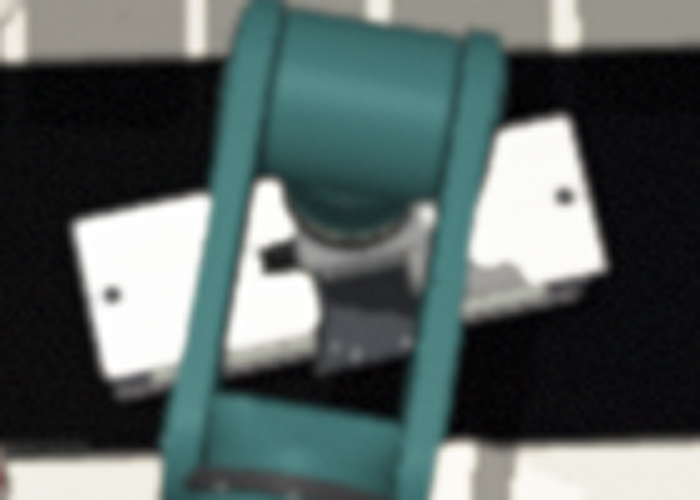

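View pics/s20a.png

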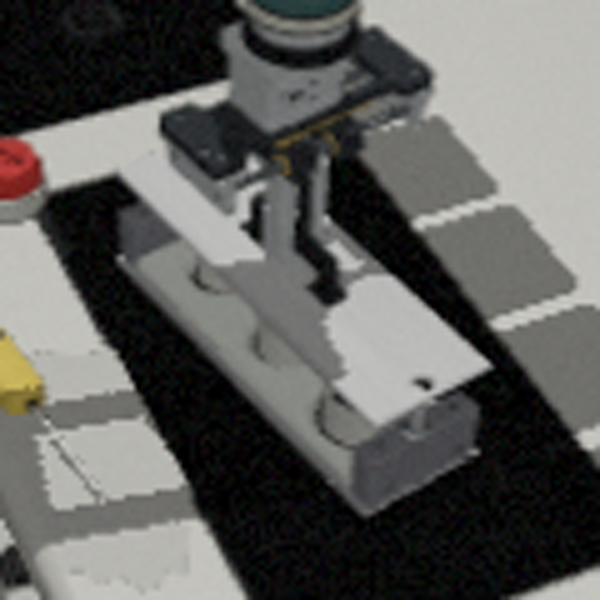

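```bash
python3 - <<'E'
from h import *
np.set_printoptions(precision=4,suppress=True)
T=snap('top');S=snap('scene')
def up(x,f,o): return (np.array(x)+.5)/f-.5+np.array(o)
for z in (.083,.088):
  h=onz(T,up([[112,295],[565,196]],5,[220,160]),z)
  print(z,'holes',h,h.mean(0),np.linalg.norm(h[0]-h[1]),'yaw',np.arctan2(h[1,0]-h[0,0],h[0,1]-h[1,1]),onz(S,up([[424,384]],5,[230,190]),z))
print((proj(S,[[.548,-.1842,z] for z in(.05,.068,.085)])-[230,190])*5)
E
```

```text
0.083 holes [[ 0.4971  0.0925  0.083 ]
 [ 0.5515 -0.1864  0.083 ]] [ 0.5243 -0.0469  0.083 ] 0.2841865882734728 yaw 0.19287410880280254 [[ 0.5538 -0.1812  0.083 ]]
0.088 holes [[ 0.4963  0.0921  0.088 ]
 [ 0.5506 -0.1857  0.088 ]] [ 0.5234 -0.0468  0.088 ] 0.28309165024449684 yaw 0.19287410880280284 [[ 0.5512 -0.1853  0.088 ]]
[[413.0126 422.6185]
 [414.7794 403.6985]
 [416.4741 385.5174]]
```

Request:
send_rows --pt "-1 0.004 -0.0015 0 0" --pt "-1 0.01 -0.0015 0 0" --pt "-1 0.015 -0.0015 0 0" --pt "-1 0.02 -0.0015 0 0" --pt "-1 0.02 -0.0015 0 0"

```text
time: 23.38
tool_pos: [0.5181, -0.0462, 0.0734]
ee_rot: [-1.932, 1.567, 2.973]
wrist_force: [-0.4, 0.2, -4.3]
width: 0.0136
```

```bash
python3 go.py 0.5203 -0.0457 0.061 0.193; python3 - <<'E'
from h import *
s2=snap('scene','s21.png'); s=snap('top','t21.png')
c=cv2.resize(s['image'][160:260,220:360,::-1],None,fx=5,fy=5,interpolation=2)
cv2.imwrite('pics/t21a.png',c)
b=cv2.resize(s2['image'][220:310,270:350,::-1],None,fx=7,fy=7,interpolation=2)
cv2.imwrite('pics/s21a.png',b)
E
```

```text
t 23.3833 p [ 0.5181 -0.0462  0.0734] j [-0.1978  0.0886  1.6355 -0.0001  1.4209 -0.3908] w 0.013641841126104564 F [-0.4321  0.2178 -4.3262]
tool y [ 0.9814  0.1918 -0.0032] psi 0.19296665004170993 tool z [ 0.1918 -0.9814 -0.0012] xdir [-0.0033  0.0006 -1.    ]
shift tool [ 0.0124  0.0023 -0.    ]
roll -3.7122315623916435e-05
```

View pics/s21a.png

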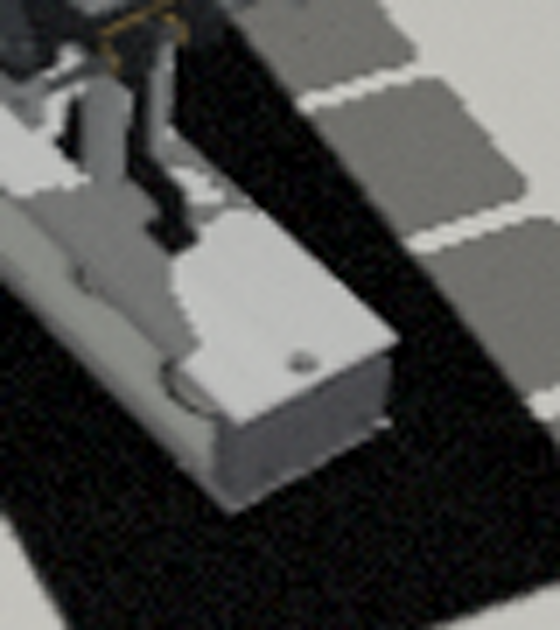

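View pics/t21a.png

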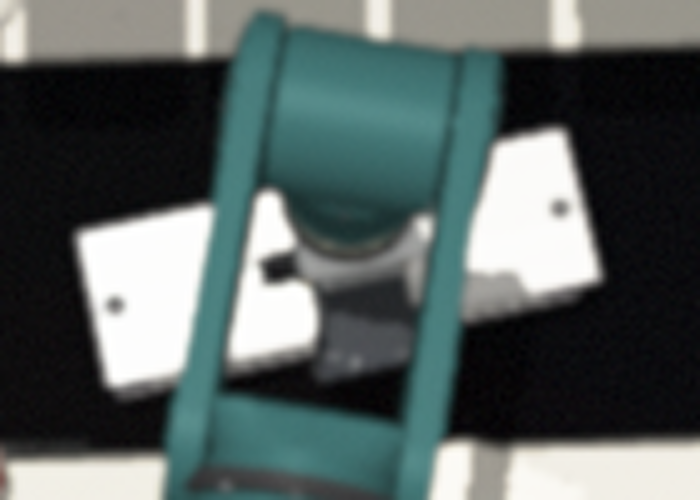

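Request:
send_rows --pt "-1 0.002 0 0 0" --pt "-1 0.004 0 0 0" --pt "-1 0.006 0 0 0" --pt "-1 0.008 0 0 0" --pt "-1 0.009 0 0 0"

```text
time: 23.9
tool_pos: [0.5192, -0.0463, 0.066]
ee_rot: [-1.817, 1.57, 3.089]
wrist_force: [0.5, 0.5, -3.1]
width: 0.0139
```

Request:
send_rows --pt "-1 0.002 0 0 0" --pt "-1 0.004 0 0 0" --pt "-1 0.005 0 0 0" --pt "-1 0.005 0 0 0"

```text
time: 24.23
tool_pos: [0.5191, -0.0463, 0.0609]
ee_rot: [-1.849, 1.57, 3.056]
wrist_force: [-0.6, -0.3, -3.8]
width: 0.0137
```

Request:
send_rows --pt "-1 0.001 0 0 0" --pt "-1 0.002 0 0 0" --pt "-1 0.002 0 0 0"

```text
time: 24.48
tool_pos: [0.5194, -0.0464, 0.0607]
ee_rot: [0.903, 1.57, -0.475]
wrist_force: [-2.7, 1.1, 3.6]
width: 0.0136
```

```bash
python3 - <<'E'
from h import *
s2=snap('scene'); 
b=cv2.resize(s2['image'][190:310,230:350,::-1],None,fx=5,fy=5,interpolation=2)
cv2.imwrite('pics/s22a.png',b)
E
```

```text
(no output)
```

View pics/s22a.png

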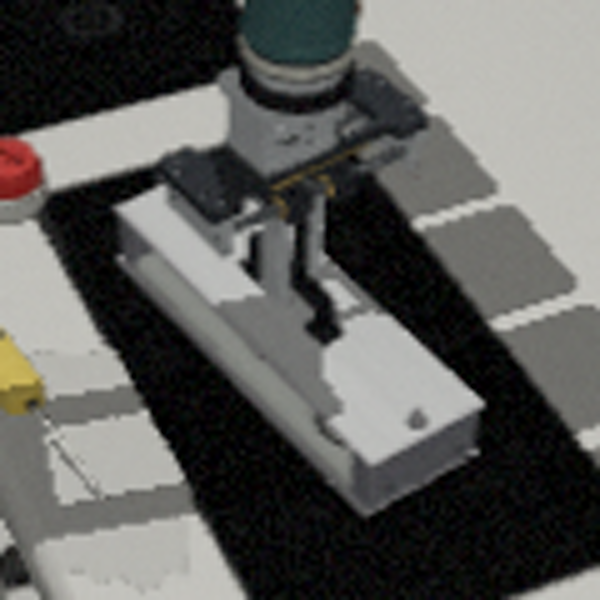

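Request:
send_rows --pt "-0.2 0 0 0 0" --pt "-0.2 -0.001 0 0 0" --pt "-0.2 -0.001 0 0 0" --pt "-0.2 -0.001 0 0 0" --pt "-0.2 -0.001 0 0 0"

```text
time: 24.95
tool_pos: [0.5195, -0.0464, 0.0602]
ee_rot: [1.032, 1.57, -0.345]
wrist_force: [-0.8, -0.6, -0.1]
width: 0.0375
```

Request:
send_rows --pt "-0.2 -0.015 0 0 0" --pt "-0.2 -0.035 0 0 0" --pt "-0.2 -0.06 0 0 0" --pt "-0.2 -0.08 0 0 0" --pt "-0.2 -0.08 -0.03 0 0"

```text
time: 25.37
tool_pos: [0.4955, -0.0525, 0.1451]
ee_rot: [1.233, 1.559, -0.143]
wrist_force: [-0.4, -0.2, 1.0]
width: 0.0376
```

Request:
send_rows --pt "-0.2 -0.02 -0.03 0 0" --pt "-0.2 -0.03 -0.06 0 0" --pt "-0.2 -0.03 -0.09 0.03 0" --pt "-0.2 -0.03 -0.12 0.06 0" --pt "-0.2 -0.03 -0.14 0.1 0"

```text
time: 25.78
tool_pos: [0.3713, -0.1728, 0.1711]
ee_rot: [0.834, 1.569, -0.542]
wrist_force: [2.0, -0.2, -0.1]
width: 0.0378
```

Request:
send_rows --pt "-0.2 0 0 0.04 0" --pt "-0.2 0 0 0.08 0" --pt "-0.2 0 0 0.12 0" --pt "-0.2 0 0 0.15 0" --pt "-0.2 0 0 0.15 0"

```text
time: 26.2
tool_pos: [0.4016, -0.325, 0.1692]
ee_rot: [-0.678, 1.569, -2.061]
wrist_force: [0.1, 0.7, -0.3]
width: 0.0375
```

```bash
python3 go.py; python3 - <<'E'
from h import *
s2=snap('scene','s23.png'); s=snap('top','t23.png')
c=cv2.resize(s['image'][180:280,190:350,::-1],None,fx=5,fy=5,interpolation=2)
cv2.imwrite('pics/t23a.png',c)
b=cv2.resize(s2['image'][190:310,230:350,::-1],None,fx=5,fy=5,interpolation=2)
cv2.imwrite('pics/s23a.png',b)
E
```

```text
t 26.2 p [ 0.4016 -0.325   0.1692] j [-0.7889  0.0227  1.5102 -0.0017  1.6082 -0.977 ] w 0.03752605877655946 F [ 0.058   0.738  -0.3254]
tool y [ 0.9824  0.187  -0.0011] psi 0.18806696244337956 tool z [ 0.187  -0.9824  0.0014] xdir [-0.0008 -0.0016 -1.    ]
```

View pics/s23a.png

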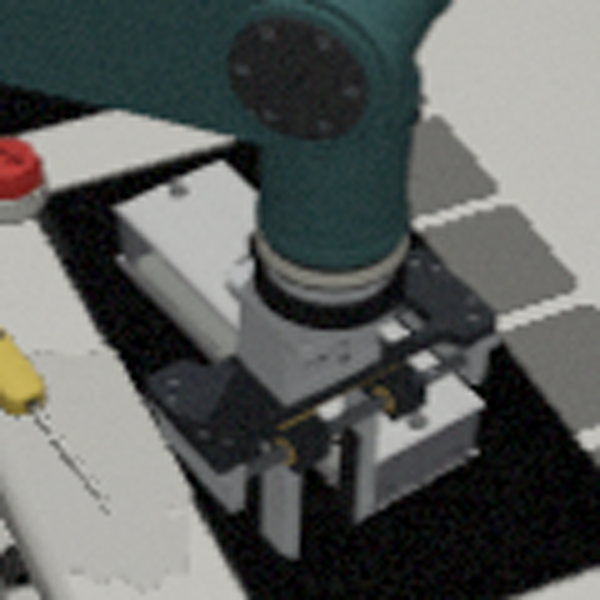

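View pics/t23a.png

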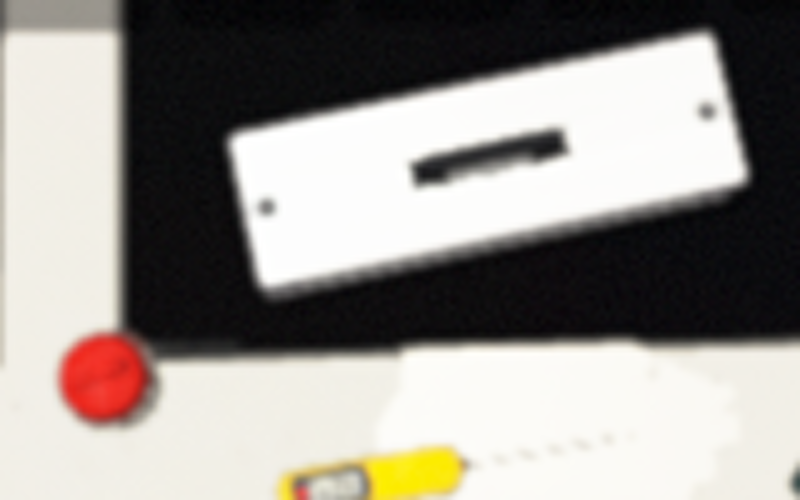

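```bash
python3 - <<'E'
from h import *
np.set_printoptions(precision=4,suppress=True)
T=snap('top')
p=(np.array([[266,207],[707,111]])+.5)/5-.5+[190,180]
h=onz(T,p,.053);print(h,h.mean(0),np.linalg.norm(h[0]-h[1]),np.arctan2(h[1,0]-h[0,0],h[0,1]-h[1,1]))
im=T['image'].astype(int);m=((im[:,:,0]>120)&(im[:,:,1]<70));m[:240]=0;m[270:]=0;m[:,:195]=0;m[:,230:]=0
v,u=np.nonzero(m);print('timer',u.mean(),v.mean())
print(robot.close_job())
E
```

```text
[[ 0.4942  0.0923  0.053 ]
 [ 0.548  -0.1851  0.053 ]] [ 0.5211 -0.0464  0.053 ] 0.28263237888499776 0.19171887113555058
timer 210.8447488584475 255.1826484018265
the job is handed in; nothing more can be done
None
```

The three cutters are in their own pockets, the lid is closed over both pins, and the job was handed in at about 26 s. `close_job()` gives no verdict, so the result rests on my own checks below.

- **Cutters:** each one came to rest at about the pocket-floor height. The pictures taken before the lid went on show all three upright and down in their pockets. On two of them a small sideways force at contact made me move the cutter 1.5–2 mm before releasing it.
- **Lid:** I lowered it by the handle, at about 25 mm/s over the pins, until it touched. The gripper was then at 0.0607 m, the height expected for a flat lid.
- **Lid position after release:** its centre measures (0.5211, -0.0464) against about (0.521, -0.0465) for the pins. Its yaw is 0.192 rad against 0.194 rad. Hole spacing reads 282.6 mm against the true 282 mm, and both pins show in the holes.
- **Timer:** it has not moved; its image position shifted by less than 0.1 px from the start.
- **Arm:** it is clear of everything.

**Disagreements:**
- The two cameras differed by 4–9 mm in y on the first cutter measurements.
- They also differed by 1–3 mm on the lid holes while the lid was being lowered.
- The gripper read about 1 mm narrow on the two smaller cutters.

None of these caused trouble.

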